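# Open the prop rack, sort the kiln props into it and close it

### The job

Open the kiln prop rack: slide the wooden keeper ring from the stop back along the bent rod, round both corners, right to the rod's other end. Then put every kiln prop from the table into the rack, lying lengthwise end to end in its row, flat on the floor and wholly inside the tray: long props in the long tray, short ones in the short tray. When they are all in, slide the keeper ring round the corners again, fully home against the stop by the open ends of the trays, and leave it there; do not knock over the grey cup.

Things in the scene. Friction and masses are not known exactly. Their poses are not given: they have to be found in the camera images.
- rack: fixed L-shaped plywood board 240 x 370 mm over all (no board where x < -25 and y < -75 mm), 12 mm thick, origin on its underside, turned by a small yaw: own y along the trays towards the rod's side, own x away from the robot. It carries two trays and a bent 10 mm steel rod with a post at each end, axis level 70 mm above the table: from (-100, -37) mm in +y, a bend, in +x, a bend, in -y to the stop at (50, 56) mm
- rod_start (a point): where the rod begins: its axis at the face of the fixed 30 mm collar at the near end, where the ring, 42 mm long in all, ends up when it is slid right back (its leading face then 42 mm from here)
- bend_near (a point): where the rod's near and middle straights would cross, on the rod's axis, at (-100, 140) mm of the board: the rod itself cuts this 90 degree corner with a bend of 40 mm radius
- bend_far (a point): where the rod's middle and last straights would cross, at (50, 140) mm of the board; bend of 40 mm radius as well
- stop_face (a point): centre of the face of the stop (a 30 mm collar at the rod's far end), on the rod's axis, 6 mm outside the open ends of the trays and half-way between the two trays
- keeper_face (a point): keeper ring, dark wood, captive on the rod, by the stop at the start: centre of its flat leading face (a flange 68 mm across, 8 mm thick, which ends against the stop). Own +y points out of this face, along the rod towards the stop. Bore 26 mm: it hangs with its centre 8 mm below the rod's axis, can tip a little, and passes the bends most easily when lifted about 7 mm, the rod then being free in the bore
- keeper_neck (a point): a point on the keeper ring's centre line 25 mm behind its leading face: the middle of its round neck, 44 mm in diameter and 34 mm long, behind the flange; axes as keeper_face. It can be gripped from above across the rod, about 62 mm above the table
- tray_long: fixed long tray of reddish-brown wood on the board, axes parallel to the board's; origin at its open end, on its underside, mid-width; it runs 220 mm in -y to its closed end. Inner width 44 mm, floor 4 mm thick, walls 5 mm thick, their tops 12 mm above the origin. Room for two long props end to end. The trays lie side by side, 72 mm from middle to middle; either may be the nearer one
- row_long (a point): middle of the long tray's inner floor (110 mm from its open end)
- tray_short: fixed short tray, just like the long one but 160 mm long inside: room for two short props end to end
- row_short (a point): middle of the short tray's inner floor (80 mm from its open end)
- long_a (a point): a bare, off-white square kiln prop, 34 x 34 mm in section and 100 mm long, lying on the table at the start; the point is its centre (17 mm above what it lies on), x runs along its length. May be absent
- long_b (a point): a bare, off-white square kiln prop, 34 x 34 mm in section and 100 mm long, lying on the table at the start; the point is its centre (17 mm above what it lies on), x runs along its length. May be absent
- short_a (a point): a bare, off-white square kiln prop, 34 x 34 mm in section and 70 mm long, lying on the table at the start; the point is its centre (17 mm above what it lies on), x runs along its length. May be absent
- short_b (a point): a bare, off-white square kiln prop, 34 x 34 mm in section and 70 mm long, lying on the table at the start; the point is its centre (17 mm above what it lies on), x runs along its length. May be absent
- grey_cup: loose speckled grey cup, 84 mm wide, 65 mm high, origin at its foot; to be left standing
Things that resemble listed ones, but are neither listed nor needed, are in the scene too. What is shaped like the part that bears short_b but blue is not meant.

How it is judged (in metres and radians):
On the way, in this order (a step that is already met when the one before it is completed fails the run):
1. the keeper ring has been slid back to the rod's near end (y of keeper_face in the frame of rack below 0.025 m and x of keeper_face in the frame of rack below -0.08 m), for 0.2 s.
2. every prop lies in the tray of its length (x of long_a in the frame of tray_long between -0.016 and 0.016 m and y of long_a in the frame of tray_long between -0.174 and -0.046 m and z of long_a in the frame of tray_long between 0.015 and 0.026 m and angle between the x axis of each of long_a, long_b and the y axis of tray_long, either way round below 0.2 rad and x of long_b in the frame of tray_long between -0.016 and 0.016 m and y of long_b in the frame of tray_long between -0.174 and -0.046 m and z of long_b in the frame of tray_long between 0.015 and 0.026 m and x of short_a in the frame of tray_short between -0.016 and 0.016 m and y of short_a in the frame of tray_short between -0.129 and -0.031 m and z of short_a in the frame of tray_short between 0.015 and 0.026 m and angle between the x axis of each of short_a, short_b and the y axis of tray_short, either way round below 0.2 rad and x of short_b in the frame of tray_short between -0.016 and 0.016 m and y of short_b in the frame of tray_short between -0.129 and -0.031 m and z of short_b in the frame of tray_short between 0.015 and 0.026 m and linear speed of each of prop_long_a, prop_long_b, prop_short_a, prop_short_b below 0.02 m/s), for 0.2 s.
3. the keeper ring has been slid home to the stop (horizontal distance between keeper_face and stop_face below 0.012 m and y of keeper_face in the frame of rack below 0.062 m and linear speed of keeper below 0.02 m/s), for 0.2 s.
At the end, for the whole second after the job is handed in: Every prop present lies in the tray of its own length (centre within 16 mm of the tray's middle line, lengthwise within 0.2 rad, on the floor within about 5 mm, not sticking out of the open end by more than 4 mm), and the keeper ring's leading face is within 6 mm of the stop; all at rest (all of step 2 and all of step 3); the robot touches nothing.
It fails at once if the grey cup is knocked over (angle between grey_cup's own z axis and vertical above 0.7 rad).
Of prop_long_a, prop_long_b, prop_short_a, prop_short_b only 3 to 4 are there at a start; the rules pass over those that are not, and their reading is None.
At some moment in a run one of prop_long_a, prop_long_b, prop_short_a, prop_short_b may be knocked a few centimetres aside while the robot is not near it.
Once in a run the grip may slacken for a moment while it holds something.
It also fails if it takes over 210 s, if anything falls off the work surface, if the arm or the gripper's body presses on something with over 40 N, if the wrist force passes 120 N, or if a joint passes its speed limit or range.

### The arm

A 7-joint arm with a two-finger parallel gripper is mounted at the origin on a cart in front of the work surface, level with it; the furniture and walls round the work are solid. World frame = base frame: x ahead of the robot, y to its left, z up, the work surface at z = 0. Lengths are in mm, angles in rad, forces in N, time in s.
With the tool pointing down it reaches from about 425 to 1025 mm from the base axis. Payload 3.6 kg.
Tool frame: the origin (TCP) lies midway between the tips of the shut fingers; the grasp point (between the pads) lies 19 mm behind it; z points along the fingers, y is the direction in which the jaws open and shut (so a half turn about z gives the same grasp; the last joint's range is limited). The gripper opens to 85 mm and grips with 20 to 120 N. Pads are 22 mm wide; open, the fingers measure 114 mm over their backs; the gripper's body (76 mm by 85 mm) begins 54 mm behind the grasp point. The pads swing forward as they close: fully open they stand 13 mm farther back than shut.
Start: joints at [-1.407, 0.591, 0.048, 1.609, -0.033, 0.943, -0.034], TCP at [184.136, 701.23, 193.502] pointing down, gripper open.
Joint ranges: [-2.69, 2.69], [-0.47, 2.24], [-1.27, 1.36], [0.19, 2.51], [-1.53, 4.68], [0.08, 2.07], [-3.09, 3.09]. Speed limits (rad/s): [2.57, 2.57, 3.14, 3.14, 3.14, 3.14, 3.14].

### API

Orientations are given as [roll, pitch, yaw] about the fixed x, y, z axes, in that order (R = Rz(yaw) Ry(pitch) Rx(roll)).
In Python, from cell import env gives the robot as it stands.
- The arm moves only by the shell command python3 -m handwheel 'ROWS' [FORCE]. ROWS is JSON, a list of rows, each a list of 7 numbers: the shift along the tool's x, y, z in mm, then the turn, a rotation vector about the tool's x, y, z in rad, then the finger opening in mm, from 0 to 85.4. In form: [[x, y, z, wx, wy, wz, jaw], ...]. A call has 1 to 20 rows; each row is the pose to reach, as a shift and turn from the pose commanded when the call began, along the tool's axes at that moment; what a row does not reach only later rows make up. A row lasts 1/10 s, in which the tool goes at most 50 mm and 8.59 degrees, less where a joint would pass 70% of its speed; a pose out of reach is approached as far as the arm can. A call with a gripper value outside its range is refused whole. The fingers move at their own pace and stop on an object; FORCE is the grip in N (left out, the last holds). Time passes only in rows, so rows that repeat a pose let the fingers close. It gives the time, the measured TCP pose, the force and the opening at its end, in the units of the state.
- env.sense(): the state, without advancing time (a new reading comes with each control period).
- env.grab_frame(name): name is "scene" or "side" or "wrist"; returns a dict with "img" (400x640x3 uint8, red, green, blue), "range_z" (400x640 float32, mm along the optical axis (not along the pixel's ray), 0 where there is no reading), "fx", "fy", "cx", "cy" (pixels), "k1" (the pictures are not rectified: a ray, as slopes to the right and down, at radius r is drawn at 1 + k1 r^2 times it, then the intrinsics apply), "R" (3x3) and "t" (3): a world point X has camera coordinates R X + t. Camera axes: x right, y down, z forward; pixel columns grow to the right and rows downward; lengths in mm; the calibration is good to about 2 mm. A picture is of the moment at which its call begins.
- env.close_job(): hands the job in, once; it reports no verdict.
The state is a dict: "t": time; "q": joint angles; "joint_velocities": joint speeds; "tau": joint torques, N m; "ee_pos": TCP position; "eef_rot": TCP orientation; "contact_force": force on the tool from outside, world axes, zero at the start; "torque": the same for the moment, N m; "opening": finger opening in mm.
Only numpy, scipy, OpenCV 4.12 (cv2) and the standard library are available. Lean on these libraries where they do the work, as an engineer would, in place of code of your own. Each camera call takes 0.05 s, during which the arm holds its last target. There are 200 camera calls.

## Working session

There is one attempt and no reset: what is moved stays moved. The work goes in short steps, Python scripts to look and compute and a shell command to move; the robot and the scene stay as the last step left them, time stands still between calls to the robot, and variables do not carry over. Pictures are saved under pics/ and viewed, about 12 in all and at most 16, crops included, and the job is handed in when it is done.

```bash
ls; mkdir -p pics; cat > h.py <<'E'
import numpy as np, cv2
from cell import env
def grab(n):
    return env.grab_frame(n)
def save(f,p,crop=None,s=1):
    im=f["img"][:,:,::-1]
    if crop: im=im[crop[1]:crop[3],crop[0]:crop[2]]
    cv2.imwrite("pics/"+p,cv2.resize(im,None,fx=s,fy=s,interpolation=cv2.INTER_CUBIC) if s!=1 else im)
def cam(f): 
    K=np.array([[f["fx"],0,f["cx"]],[0,f["fy"],f["cy"]],[0,0,1.]]); return K,np.array([f["k1"],0,0,0,0.])
def und(f,px):
    K,D=cam(f); return cv2.undistortPoints(np.array(px,float).reshape(-1,1,2),K,D).reshape(-1,2)
def ray(f,px,z):
    n=und(f,px); R=np.array(f["R"]);t=np.array(f["t"]); C=-R.T@t
    d=np.c_[n,np.ones(len(n))]@R
    return C+d*((z-C[2])/d[:,2])[:,None]
def depthpts(f,px):
    px=np.array(px).astype(int); z=f["range_z"][px[:,1],px[:,0]]
    n=und(f,px); R=np.array(f["R"]);t=np.array(f["t"])
    return (np.c_[n,np.ones(len(n))]*z[:,None]-t)@R
def proj(f,X):
    K,D=cam(f); r=cv2.Rodrigues(np.array(f["R"],float))[0]
    return cv2.projectPoints(np.array(X,float).reshape(-1,1,3),r,np.array(f["t"],float),K,D)[0].reshape(-1,2)
E
python3 - <<'E'
from h import *
print(env.sense())
fs=[grab(n) for n in("scene","side")]
for n,f in zip(("scene","side"),fs):
    save(f,n+"0.png"); print(n,f["fx"],f["k1"],-np.array(f["R"]).T@np.array(f["t"]),np.array(f["R"]).round(2).tolist())
import pickle; pickle.dump(fs,open("f0.pkl","wb"))
E
```

```text
pics
{'t': 0.0, 'q': array([-1.40752069,  0.59211732,  0.04826785,  1.60985169, -0.03335577,
        0.94268117, -0.03370215]), 'joint_velocities': array([-0.00062452, -0.00044736,  0.00063652,  0.00073791, -0.0030211 ,
       -0.00146371,  0.00124316]), 'tau': array([-5.58061438e-04, -5.48697245e+01,  1.54670209e+00, -1.98130631e+01,
        9.52822884e-03,  8.66366172e-03,  5.69141065e-06]), 'ee_pos': array([183.85244334, 700.34704251, 192.33048849]), 'eef_rot': array([-3.13934032e+00,  6.45324018e-05,  2.88488844e+00]), 'contact_force': array([-0.66795593,  0.71679446, -0.21091414]), 'torque': array([ 0.00857398,  0.00025591, -0.02627003]), 'opening': 85.50705000420263}
scene 375.34664109953565 -0.004094884216563604 [ 107.12996774 -602.71822206  798.59074345] [[0.73, -0.68, 0.0], [-0.51, -0.55, -0.66], [0.45, 0.49, -0.75]]
side 438.33659422815003 0.01643277303018394 [118.37250961 530.37030856 593.5842877 ] [[-0.85, -0.53, -0.01], [-0.29, 0.47, -0.83], [0.45, -0.7, -0.55]]
```

View pics/scene0.png

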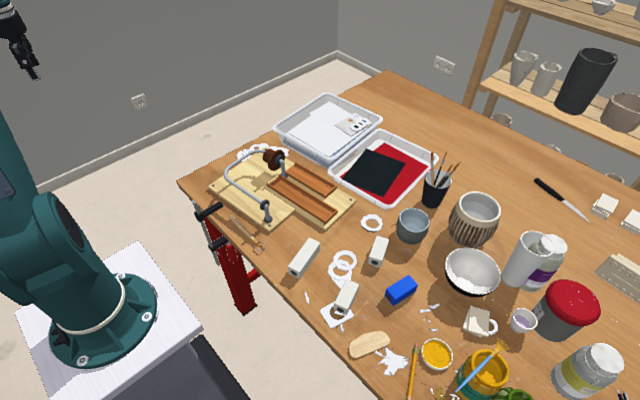

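View pics/side0.png

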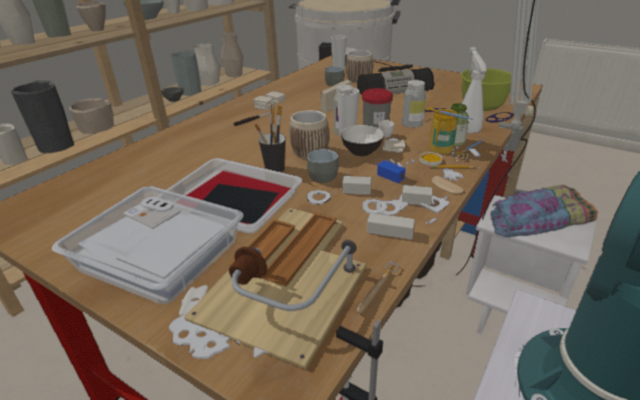

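Scene view: rack around (280,190), with the ring at (275,158). There are three off-white props: a long one at (304,258) and short ones at (378,251) and (347,297). The blue decoy is at (401,290) and the grey cup at (412,225). The side view shows the same things: long prop (390,226), short ones (357,186) and (417,196), ring (250,263).

```bash
cat >> h.py <<'E'
def world(f):
    v,u=np.mgrid[0:400,0:640]; px=np.c_[u.ravel(),v.ravel()]
    P=depthpts(f,px).reshape(400,640,3); P[f["range_z"]<=0]=np.nan; return P
def props(f,verbose=True):
    """off-white tops at z~34: rect of top face cast on plane z=34"""
    P=world(f); im=f["img"].astype(int); 
    hsv=cv2.cvtColor(f["img"],cv2.COLOR_RGB2HSV)
    m=(abs(P[...,2]-34)<5)&(hsv[...,1]<70)&(hsv[...,2]>110)&(P[...,0]>200)&(P[...,0]<1050)&(abs(P[...,1])<750)
    m=cv2.morphologyEx(m.astype(np.uint8),cv2.MORPH_OPEN,np.ones((2,2)))
    n,l,s,c=cv2.connectedComponentsWithStats(m)
    out=[]
    for i in range(1,n):
        if s[i,4]<60: continue
        v,u=np.nonzero(l==i); X=ray(f,np.c_[u,v],34)[:,:2].astype(np.float32)
        (cx,cy),(w,h),a=cv2.minAreaRect(X)
        if w<h: w,h,a=h,w,a+90
        out.append((round(cx,1),round(cy,1),round(w,1),round(h,1),round((a+90)%180-90,1),c[i].round().tolist(),int(s[i,4])))
    return out
E
python3 - <<'E'
from h import *
import pickle
fs=pickle.load(open("f0.pkl","rb"))
for f in fs:
    for o in props(f): print(o)
    print()
    P=world(f); hsv=cv2.cvtColor(f["img"],cv2.COLOR_RGB2HSV)
    # table plane check
    ok=(abs(P[...,2])<8)&(P[...,0]>300)&(P[...,0]<800)&(abs(P[...,1])<600); print("table z",np.median(P[ok][:,2]))
    # red-brown trays, z 12..26
    m=(P[...,2]>14)&(P[...,2]<30)&(hsv[...,0]<14)&(hsv[...,1]>110)&(P[...,0]>250)&(P[...,0]<800)
    n,l,s,c=cv2.connectedComponentsWithStats(m.astype(np.uint8))
    for i in range(1,n):
        if s[i,4]>80: print("tray",c[i].round(),s[i,4],P[l==i].mean(0).round(), cv2.minAreaRect(P[l==i][:,:2].astype(np.float32)))
    m=(abs(P[...,2]-12)<4)&(hsv[...,0]>14)&(hsv[...,0]<32)&(hsv[...,1]>60)&(P[...,0]>250)&(P[...,0]<800)
    m=cv2.morphologyEx(m.astype(np.uint8),cv2.MORPH_OPEN,np.ones((3,3)))
    n,l,s,c=cv2.connectedComponentsWithStats(m)
    for i in range(1,n):
        if s[i,4]>200: print("board",c[i].round(),s[i,4], cv2.minAreaRect(P[l==i][:,:2].astype(np.float32)))
    m=(P[...,2]>40)&(P[...,2]<110)&(P[...,0]>250)&(P[...,0]<760)&(P[...,1]>0)&(P[...,1]<600)
    n,l,s,c=cv2.connectedComponentsWithStats(m.astype(np.uint8))
    for i in range(1,n):
        if s[i,4]>60: print("tall",c[i].round(),s[i,:4],P[l==i].mean(0).round(),P[l==i][:,2].max().round())
f=fs[0];g=fs[1]
save(f,"scene_c.png",(180,130,440,330),3); save(g,"side_c.png",(170,190,430,370),3)
E
```

```text
(766.4, 226.7, 144.4, 16.6, 6.3, [297.0, 123.0], 85)
(815.5, -111.9, 280.6, 238.8, 7.2, [372.0, 169.0], 714)
(847.9, -411.5, 58.7, 21.3, -69.0, [477.0, 215.0], 83)
(715.3, -307.6, 66.1, 23.9, -61.6, [415.0, 218.0], 69)
(575.1, -307.8, 72.6, 33.7, 25.9, [380.0, 249.0], 327)
(427.7, -196.8, 100.9, 35.1, 17.7, [305.0, 256.0], 486)
(696.2, -499.3, 106.5, 66.3, -81.1, [477.0, 267.0], 264)
(921.5, -728.1, 49.9, 13.3, 87.6, [613.0, 274.0], 83)
(744.0, -587.0, 75.0, 22.7, -81.6, [520.0, 281.0], 95)
(427.4, -341.5, 71.7, 33.6, 21.4, [347.0, 295.0], 434)
(676.0, -641.8, 40.8, 19.0, 86.2, [528.0, 316.0], 77)

table z 0.6684368451420224
tray [311. 180.] 718 [622.   2.  19.] ((619.9290771484375, 5.8811187744140625), (53.260719299316406, 166.06109619140625), 6.785836219787598)
tray [303. 199.] 1116 [554. -39.  19.] ((552.614501953125, -34.50482177734375), (53.512996673583984, 223.1054229736328), 7.242605209350586)
board [269. 194.] 3543 ((525.1168823242188, 27.080978393554688), (239.00132751464844, 375.7027893066406), 8.769707679748535)
tall [306. 138.] [273 114  66  49] [712. 126.  52.] 69.0
tall
[... 539 characters left out ...]
 64)

table z -0.23456313385255564
board [291. 228.] 631 ((619.862548828125, -48.02967834472656), (65.35869598388672, 198.215576171875), 8.201726913452148)
board [300. 275.] 2374 ((505.5125427246094, -9.921234130859375), (279.26715087890625, 115.96238708496094), 81.57102966308594)
board [275. 317.] 7454 ((517.171630859375, 84.81135559082031), (240.31292724609375, 258.7613830566406), 7.42144775390625)
board [373. 291.] 306 ((368.62835693359375, -7.933307647705078), (124.82891845703125, 13.170891761779785), 89.07593536376953)
tall [182. 253.] [113 205 129  89] [709. 135.  52.] 68.0
tall [268. 277.] [229 246 117  65] [512. 120.  73.] 97.0
tall [376. 329.] [372 319   9  20] [306. 113.  59.] 72.0
```

View pics/scene_c.png

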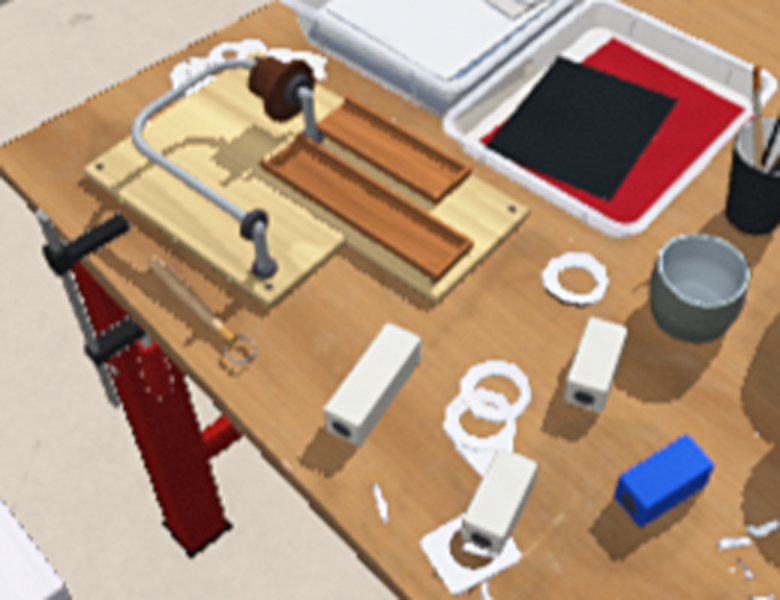

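View pics/side_c.png

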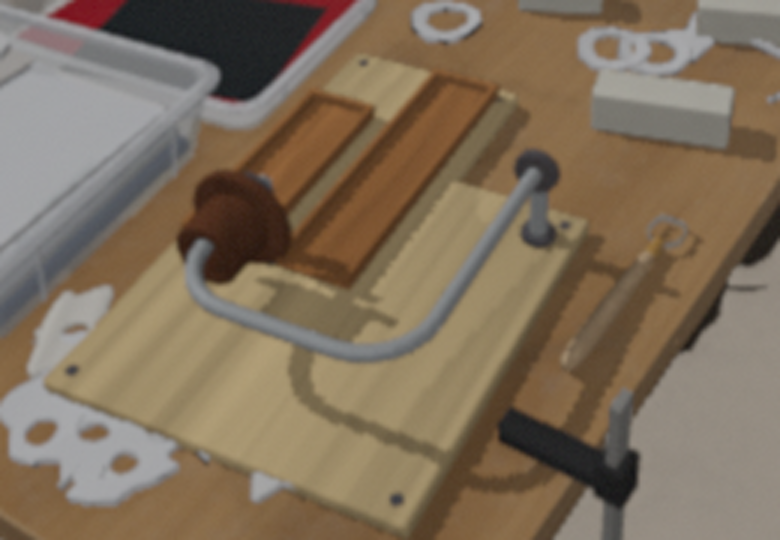

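```bash
python3 - <<'E'
from h import *
import pickle
f,g=pickle.load(open("f0.pkl","rb"))
A=np.array([[98,168],[268,287],[512,209]])/3+[180,130]
B=np.array([[72,370],[397,498],[565,225],[364,62]])/3+[170,190]
print(ray(f,A,12).round(1));print(ray(g,B,12).round(1))
# tray corners top at z=24, scene crop: long: (262,163),(300,137)... 
print(ray(f,np.array([[254,226],[256,222]])/3+[180,130],82).round(1), ray(g,np.array([[536,170]])/3+[170,190],82).round(1))
s=env.sense(); print(proj(f,s["ee_pos"]),proj(g,s["ee_pos"]))
for n in(f,g):
    P=world(n); 
    for px in ([30,75],[305,256],[262,220]) : print(px,P[px[1],px[0]].round(1))
E
```

```text
[[ 397.   181.9   12. ]
 [ 428.3  -49.3   12. ]
 [ 655.  -131.3   12. ]]
[[ 608.5  211.7   12. ]
 [ 396.9  184.3   12. ]
 [ 425.8  -47.    12. ]
 [ 651.4 -130.1   12. ]]
[[431.4 -37.8  82. ]
 [435.4 -35.3  82. ]] [[428.2 -11.8  82. ]]
[[45.15450118 87.71905199]] [[-220.93265119 1743.15107268]]
[30, 75] [164.8 643.3 264.6]
[305, 256] [ 425.7 -198.1   33. ]
[262, 220] [426.2 -19.2  10.6]
[30, 75] [ 2.2813e+03 -3.9600e+02 -2.0000e+00]
[305, 256] [522.   -2.2  24.8]
[262, 220] [666.3 -44.6  32.3]
```

```bash
python3 - <<'E'
import numpy as np
b=np.array([[-107,172],[-107,-62],[107,-172],[107,172.]])
A=np.array([[397,181.9],[428.3,-49.3],[655,-131.3]]);B=np.array([[396.9,184.3],[425.8,-47],[651.4,-130.1],[608.5,211.7]])
def fit(b,w):
    bc,wc=b.mean(0),w.mean(0); H=(b-bc).T@(w-wc); th=np.arctan2(H[0,1]-H[1,0],H[0,0]+H[1,1])
    R=np.array([[np.cos(th),-np.sin(th)],[np.sin(th),np.cos(th)]]); o=wc-R@bc
    print(np.degrees(th).round(2),o.round(1),np.abs(b@R.T+o-w).max().round(1)); return th,R,o
fit(b[:3],A);fit(b,B);th,R,o=fit(np.r_[b[:3],b],np.r_[A,B])
for n,p in dict(stop=(50,56),neck0=(50,56+25),bf=(50,140),bn=(-100,140),start=(-100,-37),cornF=(10,140),rowL=(14,-60),rowS=(86,-30),nEnd=(-100,-37+17)).items(): print(n,(R@p+o).round(1))
E
```

```text
7.56 [526.1  25.6] 0.6
7.15 [524.1  27.4] 0.5
7.38 [525.   26.6] 1.8
stop [567.4  88.6]
neck0 [564.2 113.4]
bf [556.6 171.9]
bn [407.9 152.6]
start [430.6 -22.9]
cornF [517.  166.7]
rowL [546.6 -31.1]
rowS [614.2   7.9]
nEnd [428.4  -6.1]
```

```bash
cat >> h.py <<'E'
from scipy.spatial.transform import Rotation as Ro
def cur():
    s=env.sense(); r=s["eef_rot"]; return np.array(s["ee_pos"]),Ro.from_euler("xyz",r),s
def delta(x,y,z,yaw,base=None):
    p,R,s=base or cur(); T=Ro.from_euler("xyz",[np.pi,0,np.radians(yaw)])
    d=R.inv().apply(np.array([x,y,z])-p); w=(R.inv()*T).as_rotvec()
    return np.r_[d.round(0 if abs(d).max()>99 else 1),w.round(3)]
TH=np.radians(7.38); RK=np.array([[np.cos(TH),-np.sin(TH)],[np.sin(TH),np.cos(TH)]]); OK=np.array([525.0,26.6])
def rk(x,y): return RK@[x,y]+OK
def st():
    s=env.sense(); print(round(s["t"],2),s["ee_pos"].round(1),np.degrees(s["eef_rot"]).round(1),"F",s["contact_force"].round(1),"op",round(s["opening"],1),"q",s["q"].round(2))
E
python3 - <<'E'
from h import *
print(delta(545,95,300,97.4))
E
```

```text
[-5.030e+02 -4.940e+02 -1.060e+02 -2.000e-03  1.000e-03  1.185e+00]
```

```bash
python3 -m handwheel '[[-503,-494,-106,0,0,1.185,85],[-503,-494,-106,0,0,1.185,85],[-503,-494,-106,0,0,1.185,85],[-503,-494,-106,0,0,1.185,85],[-503,-494,-106,0,0,1.185,85],[-503,-494,-106,0,0,1.185,85],[-503,-494,-106,0,0,1.185,85],[-503,-494,-106,0,0,1.185,85],[-503,-494,-106,0,0,1.185,85],[-503,-494,-106,0,0,1.185,85],[-503,-494,-106,0,0,1.185,85],[-503,-494,-106,0,0,1.185,85],[-503,-494,-106,0,0,1.185,85],[-503,-494,-106,0,0,1.185,85],[-503,-494,-106,0,0,1.185,85],[-503,-494,-106,0,0,1.185,85],[-503,-494,-106,0,0,1.185,85],[-503,-494,-106,0,0,1.185,85]]' 60
python3 - <<'E'
from h import *
st(); f=grab("wrist"); save(f,"w1.png"); print(-np.array(f["R"]).T@np.array(f["t"]),f["fx"]); 
import pickle; pickle.dump(f,open("w1.pkl","wb"))
P=world(f)
hsv=cv2.cvtColor(f["img"],cv2.COLOR_RGB2HSV)
m=(P[...,2]>70)&(P[...,2]<110); v,u=np.nonzero(m); print(P[m][:,:2].mean(0) if m.any() else 0)
E
```

```text
t: 1.9
ee_pos: [543.8, 98.2, 298.8]
eef_rot: [-3.14, -0.001, 1.704]
contact_force: [-1.1, -0.3, -0.6]
opening: 85.2
1.9 [543.8  98.2 298.8] [-1.799e+02 -1.000e-01  9.760e+01] F [-1.1 -0.3 -0.6] op 85.2 q [-0.69  0.29  0.55  1.9  -0.18  1.    0.07]
[533.25956877 170.67633045 478.38781089] 285.76551734081744
[492.51160889  97.52404435]
```

View pics/w1.png

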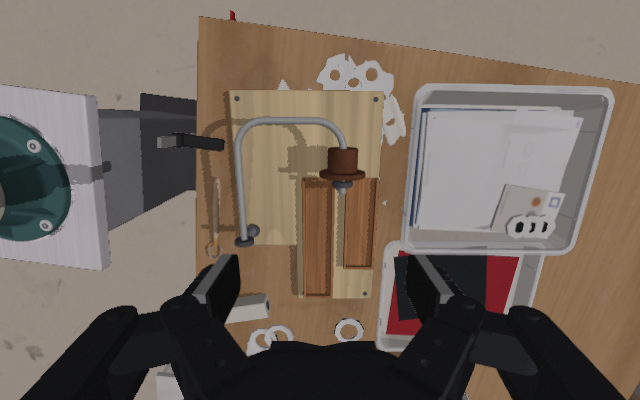

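Wrist view: board dots at (237,99), (376,99) and (365,294). The near straight is at u≈240, the ring neck at (343,160), its flange at (342,174), and the rod-start collar at (244,241).

```bash
python3 - <<'E'
from h import *
import pickle
f=pickle.load(open("w1.pkl","rb")); g=cv2.cvtColor(f["img"],cv2.COLOR_RGB2GRAY)
# refine dots
D=[]
for u,v in((237,99),(376,99),(365,294)):
    w=g[v-4:v+5,u-4:u+5].astype(float); w=np.clip(np.median(w)-25-w,0,None); yy,xx=np.mgrid[-4:5,-4:5]; D.append([u+(w*xx).sum()/w.sum(),v+(w*yy).sum()/w.sum()])
W=ray(f,D,12)[:,:2]; print(np.round(D,1).tolist(),W.round(1).tolist())
b=np.array([[-107,172],[107,172],[107,-172.]])
bc,wc=b.mean(0),W.mean(0); H=(b-bc).T@(W-wc); th=np.arctan2(H[0,1]-H[1,0],H[0,0]+H[1,1]); R=np.array([[np.cos(th),-np.sin(th)],[np.sin(th),np.cos(th)]]); o=wc-R@bc
print("rack",np.degrees(th),o,(b@R.T+o-W).round(1).tolist())
P=world(f); hsv=cv2.cvtColor(f["img"],cv2.COLOR_RGB2HSV)
# rod: grey, z 60..80
m=(P[...,2]>62)&(P[...,2]<84)&(hsv[...,1]<60)&(P[...,0]>350)&(P[...,0]<620)&(P[...,1]>-30)
v,u=np.nonzero(m); X=ray(f,np.c_[u,v],74)[:,:2]; L=(X-o)@R
a=L[(L[:,1]<80)&(L[:,1]>0)&(L[:,0]<-60)]; print("near straight x",np.median(a[:,0]),len(a))
for lo in(0,30,60): k=(L[:,1]>lo)&(L[:,1]<lo+30)&(L[:,0]<-60); print(L[k,0].mean())
a=L[(L[:,0]>-50)&(L[:,0]<0)]; print("mid straight y",np.median(a[:,1]),len(a))
# ring: dark brown
m=(P[...,2]>50)&(hsv[...,0]<15)&(hsv[...,1]>60)&(hsv[...,2]<130); v,u=np.nonzero(m); k=(v<200)&(u>300)&(u<380); v,u=v[k],u[k]
for z in(62,84,):
    X=(ray(f,np.c_[u,v],z)[:,:2]-o)@R; print("ring",z,X.min(0).round(1),X.max(0).round(1))
    nk=X[X[:,1]>X[:,1].max()-22]; print(" neck x",nk[:,0].min(),nk[:,0].max())
print(u.min(),u.max(),v.min(),v.max())
# long tray edges on row v=240
for vv in(220,250):print([ (int(x),f["img"][vv,x].tolist()) for x in range(296,380,3)])
E
```

```text
[[236.5, 98.1], [375.4, 99.0], [364.5, 293.2]] [[397.2, 184.0], [609.1, 211.1], [652.7, -129.9]]
rack 7.269900133121836 [524.863298    27.00084272] [[-0.2, 0.0], [0.2, 0.1], [0.1, -0.1]]
near straight x -93.96817965265382 380
-93.92656978540586
-94.04015816123086
-93.9453659010801
mid straight y 140.0489037330919 259
ring 62 [21.2 42.9] [ 87.7 103.2]
 neck x 34.0180798787143 76.47744305263421
ring 84 [21.5 48.1] [ 84.5 105.3]
 neck x 33.621386388718015 73.89339714547371
319 364 147 188
[(296, [121, 106, 82]), (299, [125, 108, 84]), (302, [93, 68, 49]), (305, [109, 74, 50]), (308, [122, 84, 55]), (311, [121, 83, 55]), (314, [118, 80, 53]), (317, [112, 76, 50]), (320, [127, 86, 57]), (323, [128, 87, 58]), (326, [124, 85, 57]), (329, [91, 61, 40]), (332, [127, 88, 58]), (335, [167, 148, 117]), (338, [123, 107, 82]), (341, [121, 106, 82]), (344, [81, 65, 47]), (347, [131, 90, 60]), (350, [127, 87, 57]), (353, [123, 84, 56]), (356, [122, 84, 55]), (359, [132, 89, 60]), (362, [143, 98, 66]), (365, [130, 90, 61]), (368, [91, 61, 41]), (371, [98, 66, 43]), (374, [115, 78, 52]), (377, [134, 105, 77])]
[(296, [92, 72, 54]), (299, [123, 107, 83]), (302, [103, 88, 67]), (305, [118, 80, 53]), (308, [123, 84, 57]), (311, [123, 84, 57]), (314, [119, 81, 53]), (317, [120, 81, 54]), (320, [126, 86, 58]), (323, [130, 89, 60]), (326, [90, 59, 39]), (329, [93, 63, 41]), (332, [130, 89, 59]), (335, [169, 150, 119]), (338, [124, 108, 84]), (341, [122, 106, 82]), (344, [118, 79, 53]), (347, [126, 86, 57]), (350, [129, 88, 59]), (353, [130, 89, 60]), (356, [133, 91, 61]), (359, [142, 98, 66]), (362, [122, 83, 55]), (365, [134, 92, 62]), (368, [98, 67, 44]), (371, [70, 46, 30]), (374, [137, 99, 68]), (377, [133, 105, 78])]
```

```bash
sed -i 's/TH=np.radians(7.38)/TH=np.radians(7.28)/; s/OK=np.array(\[525.0,26.6\])/OK=np.array([529.8,27.6])/' h.py
python3 - <<'E'
from h import *
import pickle
f=pickle.load(open("w1.pkl","rb"))
print("trays",((ray(f,[[301,220],[333.5,220],[343.5,220],[376,220],[318,295],[318,180]],24)[:,:2]-OK)@RK).round(1).tolist())
x,y=rk(50,81); print(x,y,delta(x,y,150,97.3),delta(x,y,40,97.3)); print(props(f))
E
```

```text
trays [[-14.4, -21.9], [40.4, -21.6], [57.3, -21.4], [112.2, -21.1], [14.5, -168.1], [14.1, 46.9]]
569.1327492881616 114.28295584158755 [ 1.30e+01  2.70e+01  1.49e+02 -2.00e-03 -1.00e-03  6.00e-03] [ 1.20e+01  2.80e+01  2.59e+02 -2.00e-03 -1.00e-03  6.00e-03]
[(760.9, 158.3, 133.8, 110.4, 8.5, [462.0, 124.0], 1043), (882.5, 227.5, 45.6, 7.2, 8.3, [561.0, 113.0], 124), (923.6, 226.4, 22.0, 11.1, -85.2, [585.0, 116.0], 75), (931.8, 156.3, 98.3, 13.3, -84.8, [572.0, 165.0], 373), (925.9, 35.1, 79.7, 33.8, 41.5, [544.0, 234.0], 185), (792.1, 11.3, 182.9, 10.5, 4.8, [461.0, 238.0], 377), (693.2, -126.9, 236.0, 53.4, -75.6, [386.0, 300.0], 785), (946.7, -55.4, 102.2, 14.5, -82.2, [535.0, 281.0], 354), (437.8, -188.6, 80.9, 33.8, 17.8, [248.0, 314.0], 592)]
```

```bash
python3 -m handwheel '[[12.5,27.5,40,0,0,0.006,85],[12.5,27.5,90,0,0,0.006,85],[12.5,27.5,140,0,0,0.006,85],[12.5,27.5,180,0,0,0.006,85],[12.5,27.5,215,0,0,0.006,85],[12.5,27.5,240,0,0,0.006,85],[12.5,27.5,255,0,0,0.006,85],[12.5,27.5,259,0,0,0.006,85],[12.5,27.5,259,0,0,0.006,85],[12.5,27.5,259,0,0,0.006,85]]' 60
python3 - <<'E'
from h import *
st(); f=grab("wrist"); save(f,"w2.png")
E
```

```text
t: 2.95
ee_pos: [572.0, 112.1, 41.7]
eef_rot: [3.139, -0.0, 1.694]
contact_force: [0.6, 0.5, -0.2]
opening: 85.0
2.95 [572.  112.1  41.7] [179.9  -0.   97.1] F [ 0.6  0.5 -0.2] op 85.0 q [-0.51  0.66  0.35  2.05 -0.44  0.51  0.28]
```

View pics/w2.png

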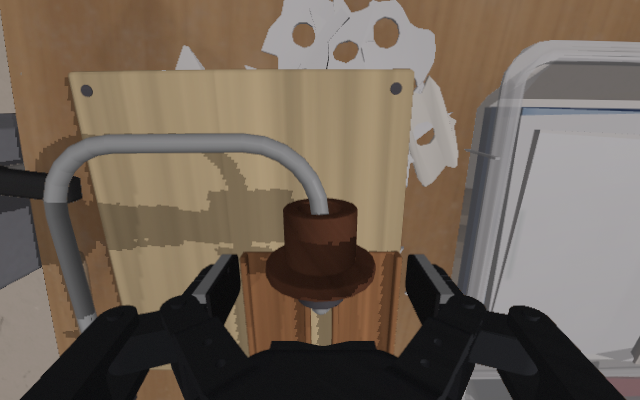

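```bash
python3 - <<'E'
from h import *
f=grab("wrist"); p,R,s=cur()
for z in(0,23): 
    for dy in (-43,0,43): print(z,dy,proj(f,p+R.apply([0,dy,-z])).round())
for fx,fy in((50,56),(50,64),(50,98)): print(fx,fy,proj(f,[*rk(fx,fy),62+(34 if fy<65 else 22)]).round())
print("leading edge pixels->", ((ray(f,[[320,205],[320,243]],84)[:,:2]-OK)@RK).round(1), ((ray(f,[[266,268],[374,268]],62)[:,:2]-OK)@RK).round(1),((ray(f,[[284,225],[356,225]],64)[:,:2]-OK)@RK).round(1), ((p[:2]-OK)@RK).round(1))
E
```

```text
0 -43 [[261. 232.]]
0 0 [[324. 232.]]
0 43 [[388. 232.]]
23 -43 [[253. 247.]]
23 0 [[324. 247.]]
23 43 [[396. 247.]]
50 56 [[320. 312.]]
50 64 [[320. 298.]]
50 98 [[320. 228.]]
leading edge pixels-> [[ 50.2 110.2]
 [ 50.1  89.4]] [[16.  62.6]
 [83.6 62.2]] [[28.8 92. ]
 [71.2 91.8]] [52.6 78.3]
```

```bash
python3 -m handwheel '[[2.5,-2.5,1,0,0,0,85],[2.5,-2.5,1,0,0,0,40],[2.5,-2.5,1,0,0,0,40],[2.5,-2.5,1,0,0,0,40],[2.5,-2.5,1,0,0,0,40],[2.5,-2.5,1,0,0,0,40],[2.5,-2.5,1,0,0,0,40],[2.5,-2.5,1,0,0,0,40]]' 80
python3 - <<'E'
from h import *
st()
def path(s):
    # s measured from stop face along axis (rack coords), r=40
    a=44.0; q=40*np.pi/2
    if s<a: return np.array([50,56+s])
    if s<a+q: t=(s-a)/40; return np.array([10+40*np.cos(t),100+40*np.sin(t)])
    s2=s-a-q
    if s2<70: return np.array([10-s2,140.])
    s2-=70
    if s2<q: t=s2/40; return np.array([-60-40*np.sin(t),100+40*np.cos(t)])
    return np.array([-100,100-(s2-q)])
def neck(sc):
    A,B,M=path(sc-21),path(sc+21),path(sc); u=(A-B)/np.linalg.norm(A-B)
    c=((A+B)/2+M)/2; 
    return c-4*u, np.degrees(np.arctan2(u[1],u[0]))
p,R,s=cur(); r0=(p[:2]-OK)@RK
o0,h0=neck(21.0); print("rack now",r0.round(1),o0)
for sc in np.r_[21:161:7]:
    o,h=neck(sc); d=o-o0; dw=RK@d; dh=np.radians(h-h0)
    dt=R.inv().apply([dw[0],dw[1],0]); print(round(sc),o.round(1),round(h),"->",dt.round(1)[:2],round(-((dh+np.pi)%(2*np.pi)-np.pi),2))
E
```

```text
t: 3.85
ee_pos: [568.1, 113.8, 39.5]
eef_rot: [3.142, 0.0, 1.694]
contact_force: [-0.7, 0.4, 0.2]
opening: 40.2
3.85 [568.1 113.8  39.5] [180.   0.  97.] F [-0.7  0.4  0.2] op 40.2 q [-0.52  0.66  0.34  2.05 -0.44  0.5   0.27]
rack now [48.9 80.6] [50. 81.]
21 [50. 81.] -90 -> [0. 0.] -0.0
28 [49.9 88. ] -90 -> [ 7.  -0.1] -0.01
35 [49.4 95. ] -88 -> [13.9 -0.7] -0.04
42 [ 48.5 101.8] -84 -> [20.8 -1.6] -0.11
49 [ 47.  108.5] -79 -> [27.5 -3.1] -0.2
56 [ 44.6 114.8] -71 -> [33.8 -5.5] -0.32
63 [ 41.4 120.6] -63 -> [39.6 -8.8] -0.48
70 [ 37.3 125.8] -53 -> [ 44.7 -12.9] -0.65
77 [ 32.4 130.1] -43 -> [ 49.  -17.8] -0.82
84 [ 26.8 133.6] -33 -> [ 52.5 -23.4] -1.0
91 [ 20.7 136.1] -23 -> [ 55.  -29.5] -1.17
98 [ 14.3 137.9] -15 -> [ 56.8 -36. ] -1.31
105 [  7.6 139. ] -9 -> [ 57.8 -42.7] -1.42
112 [  0.7 139.5] -4 -> [ 58.3 -49.5] -1.5
119 [ -6.2 139.8] -1 -> [ 58.6 -56.4] -1.55
126 [-13.2 140. ] 0 -> [ 58.7 -63.4] -1.57
133 [-20.2 140. ] 0 -> [ 58.7 -70.4] -1.57
140 [-27.2 140. ] 0 -> [ 58.7 -77.4] -1.57
147 [-34.2 140. ] 0 -> [ 58.7 -84.4] -1.57
154 [-41.2 140. ] 0 -> [ 58.6 -91.4] -1.57
```

```bash
python3 -m handwheel '[[0,0,0,0,0,0,20],[0,0,0,0,0,0,20],[0,0,0,0,0,0,20]]' 80
python3 - <<'E'
from h import *
st(); f=grab("wrist"); save(f,"w3.png",(160,150,480,400),2)
E
```

```text
t: 4.15
ee_pos: [568.9, 113.9, 40.0]
eef_rot: [3.14, -0.0, 1.694]
contact_force: [0.9, 0.6, 3.3]
opening: 24.9
4.15 [568.9 113.9  40. ] [179.9  -0.   97. ] F [0.9 0.6 3.3] op 24.9 q [-0.52  0.66  0.34  2.05 -0.44  0.5   0.27]
```

View pics/w3.png

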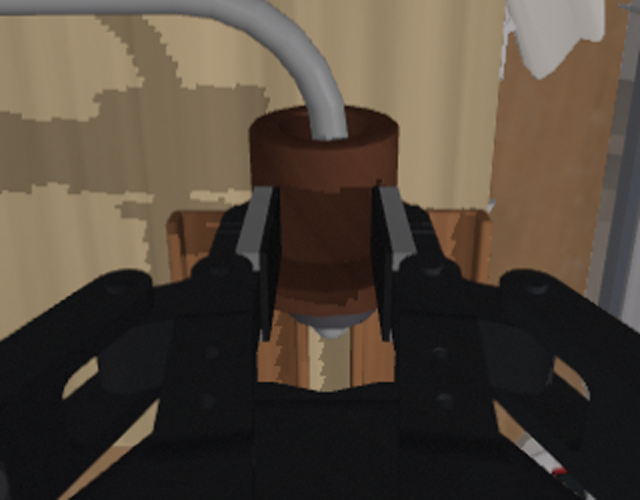

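```bash
python3 - <<'E'
from h import *
f=grab("wrist"); P=world(f); st()
for px in((322,225),(322,240),(322,255),(300,225),(350,225),(288,225),(356,225),(322,270),(322,290),(291,250),(289,268),(355,250),(362,268),(240,270)):
    w=P[px[1],px[0]]; print(px,w.round(1),((w[:2]-OK)@RK).round(1))
E
```

```text
4.25 [568.9 113.8  40. ] [179.9  -0.   97. ] F [1.1 0.3 5.4] op 24.7 q [-0.52  0.66  0.34  2.05 -0.44  0.5   0.27]
(322, 225) [564.9 134.5  81.6] [ 48.3 101.5]
(322, 240) [565.8 126.9  83.4] [48.3 93.9]
(322, 255) [566.9 118.3  83.2] [48.3 85.3]
(300, 225) [553.5 132.3  79.6] [ 36.8 100.8]
(350, 225) [579.8 134.8  77.7] [ 63.2 100. ]
(288, 225) [546.7 128.4  71.6] [29.5 97.8]
(356, 225) [584.1 132.7  70.8] [67.2 97.3]
(322, 270) [568.  109.3  82.8] [48.2 76.2]
(322, 290) [569.  101.2  89.2] [48.2 68. ]
(291, 250) [550.8 122.2  89.3] [32.8 91.2]
(289, 268) [551.7 122.3 107.2] [33.7 91.1]
(355, 250) [582.7 125.7  88.4] [64.9 90.6]
(362, 268) [583.2 127.2 109.1] [65.6 92. ]
(240, 270) [506.4  61.   11.9] [-18.9  36.1]
```

```bash
python3 -m handwheel '[[0,0,0,0,0,0,50],[0,0,0,0,0,0,50],[0,0,0,0,0,0,50],[0,0,0,0,0,0,50],[0,0,0,0,0,0,50]]' 80
python3 - <<'E'
from h import *
st(); f=grab("wrist"); P=world(f); p,R,s=cur()
X=(P-p)@R.as_matrix()   # tool frame
m=(abs(X[...,0])<45)&(X[...,2]<5)&(X[...,2]>-70)&(abs(X[...,1])>10)&(abs(X[...,1])<75)&(f["img"].max(2)<150)
for sgn in(-1,1):
  for z0 in range(-70,5,10):
    k=m&(np.sign(X[...,1])==sgn)&(X[...,2]>z0)&(X[...,2]<=z0+10); 
    if k.sum()>5:
        q=X[k]; print(sgn,z0,k.sum(),"x",q[:,0].min().round(),q[:,0].max().round(),"y",q[:,1].min().round(),q[:,1].max().round(), f["img"][k].mean(0).round())
save(f,"w4.png",(160,150,480,400),2)
E
```

```text
t: 4.75
ee_pos: [567.7, 113.7, 39.2]
eef_rot: [-3.141, 0.0, 1.694]
contact_force: [-0.5, 0.2, -1.0]
opening: 49.9
4.75 [567.7 113.7  39.2] [-180.     0.    97.1] F [-0.5  0.2 -1. ] op 49.9 q [-0.52  0.66  0.34  2.05 -0.44  0.5   0.27]
-1 -70 493 x -12.0 12.0 y -40.0 -26.0 [34. 33. 34.]
-1 -60 530 x -20.0 12.0 y -40.0 -10.0 [40. 33. 31.]
-1 -50 623 x -20.0 14.0 y -39.0 -10.0 [44. 31. 25.]
-1 -40 993 x -32.0 45.0 y -28.0 -10.0 [48. 30. 22.]
-1 -30 310 x -13.0 22.0 y -29.0 -10.0 [42. 26. 18.]
-1 -20 171 x -13.0 22.0 y -30.0 -10.0 [42. 25. 18.]
-1 -10 40 x -13.0 22.0 y -28.0 -10.0 [58. 41. 30.]
1 -70 490 x -11.0 12.0 y 23.0 38.0 [35. 34. 34.]
1 -60 696 x -19.0 12.0 y 10.0 37.0 [48. 37. 32.]
1 -50 995 x -31.0 22.0 y 10.0 36.0 [53. 35. 27.]
1 -40 868 x -32.0 22.0 y 10.0 25.0 [53. 32. 23.]
1 -30 212 x -12.0 22.0 y 14.0 27.0 [53. 33. 24.]
1 -20 195 x -12.0 22.0 y 10.0 28.0 [46. 28. 20.]
1 -10 39 x -12.0 22.0 y 10.0 30.0 [51. 34. 25.]
```

View pics/w4.png

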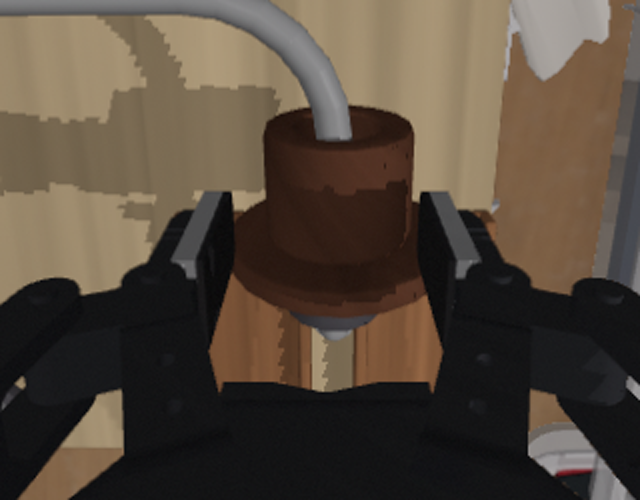

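```bash
python3 -m handwheel '[[0,0,5,0,0,0,70],[0,0,10,0,0,0,70],[0,0,14,0,0,0,70],[0,0,17,0,0,0,70],[0,0,17,0,0,0,70]]' 80
cat >> h.py <<'E'
def tips(f):
    P=world(f); p,R,s=cur(); X=(P-p)@R.as_matrix(); o=s["opening"]/2
    m=(abs(X[...,0]-12)<2.5)&(abs(X[...,1])<o+16)&(abs(X[...,1])>o-1)&(f["img"].max(2)<150)
    for z0 in range(-70,5,5): print(z0,[int((m&(np.sign(X[...,1])==g)&(X[...,2]>z0)&(X[...,2]<=z0+5)).sum()) for g in(-1,1)],end=" ")
    print()
E
python3 - <<'E'
from h import *
st(); f=grab("wrist"); tips(f)
E
```

```text
t: 5.3
ee_pos: [567.6, 113.7, 21.9]
eef_rot: [-3.14, 0.0, 1.694]
contact_force: [-0.1, -0.5, 0.2]
opening: 70.1
5.3 [567.6 113.7  21.9] [-179.9    0.    97.1] F [-0.1 -0.5  0.2] op 70.1 q [-0.5   0.68  0.32  2.06 -0.46  0.47  0.29]
-70 [92, 83] -65 [91, 72] -60 [76, 69] -55 [67, 59] -50 [28, 19] -45 [0, 0] -40 [0, 0] -35 [0, 0] -30 [0, 0] -25 [0, 0] -20 [0, 0] -15 [0, 0] -10 [0, 0] -5 [0, 0] 0 [0, 0]
```

```bash
python3 - <<'E'
from h import *
f=grab("side"); P=world(f); p,R,s=cur(); X=(P-p)@R.as_matrix()
m=(abs(X[...,0])<16)&(abs(X[...,1])<60)&(abs(X[...,1])>33)&(X[...,2]<20)
for z0 in range(-90,20,10):
    k=m&(X[...,2]>z0)&(X[...,2]<=z0+10); print(z0,k.sum(),f["img"][k].mean(0).round() if k.any() else "")
v,u=np.nonzero(m); print(u.min(),u.max(),v.min(),v.max())
save(f,"s2.png",(150,150,400,330),3)
E
```

```text
-90 89 [44. 45. 47.]
-80 111 [51. 51. 52.]
-70 108 [52. 51. 50.]
-60 95 [56. 53. 52.]
-50 27 [71. 60. 52.]
-40 2 [78. 52. 34.]
-30 0 
-20 0 
-10 0 
0 99 [152. 135. 103.]
10 153 [147. 131.  99.]
205 281 72 299
```

View pics/s2.png

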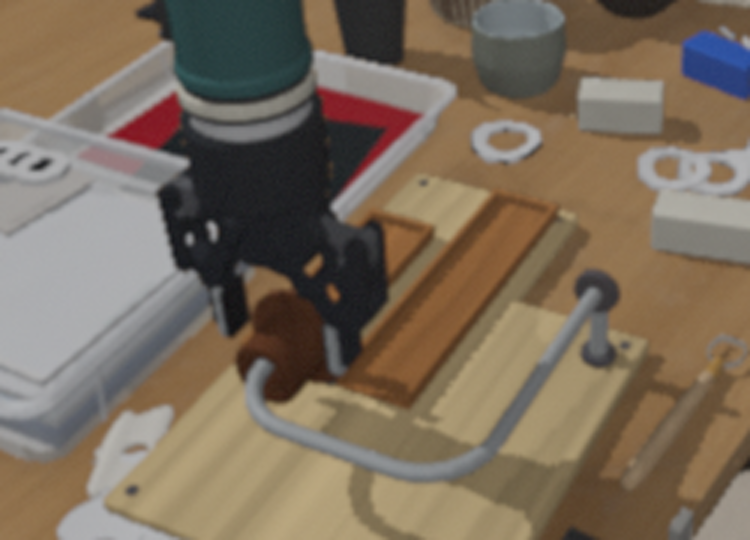

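```bash
python3 -m handwheel '[[0,1,6,0,0,0,70],[0,1,12,0,0,0,70],[0,1,17,0,0,0,70],[0,1,18,0,0,0,40],[0,1,18,0,0,0,30],[0,1,18,0,0,0,30],[0,1,18,0,0,0,30],[0,1,18,0,0,0,30],[0,1,18,0,0,0,30],[0,1,18,0,0,0,30]]' 80
python3 - <<'E'
from h import *
st(); f=grab("wrist"); tips(f)
E
```

```text
t: 6.4
ee_pos: [569.1, 114.0, 4.6]
eef_rot: [3.141, 0.0, 1.694]
contact_force: [0.7, -0.2, -0.8]
opening: 41.5
6.4 [569.1 114.    4.6] [180.    0.   97.1] F [ 0.7 -0.2 -0.8] op 41.5 q [-0.49  0.71  0.3   2.06 -0.47  0.44  0.3 ]
-70 [116, 76] -65 [82, 77] -60 [56, 63] -55 [39, 42] -50 [33, 27] -45 [9, 11] -40 [0, 0] -35 [0, 0] -30 [0, 0] -25 [0, 0] -20 [0, 0] -15 [0, 0] -10 [199, 0] -5 [0, 0] 0 [0, 0]
```

```bash
python3 -m handwheel '[[0,0,-2,0,0,0,30],[0,0,-5,0,0,0,30],[0,0,-7,0,0,0,30],[0,0,-7,0,0,0,30],[0,0,-7,0,0,0,30]]' 80
python3 - <<'E'
from h import *
st(); f=grab("wrist"); P=world(f)
for px in((322,240),(322,255)): print(P[px[1],px[0]].round(1))
save(f,"w5.png",(160,150,480,400),2)
E
```

```text
t: 6.95
ee_pos: [569.2, 113.9, 11.7]
eef_rot: [3.141, -0.0, 1.694]
contact_force: [0.7, -0.1, -0.6]
opening: 41.8
6.95 [569.2 113.9  11.7] [180.  -0.  97.] F [ 0.7 -0.1 -0.6] op 41.8 q [-0.49  0.7   0.31  2.06 -0.47  0.45  0.29]
[565.1 135.   73.2]
[565.1 135.4  88.8]
```

```bash
python3 -m handwheel '[[13.9,-0.7,0,0,0,-0.04,30],[20.8,-1.6,0,0,0,-0.11,30],[27.5,-3.1,0,0,0,-0.20,30],[30.7,-4.2,0,0,0,-0.26,30],[33.8,-5.5,0,0,0,-0.32,30],[36.8,-7,0,0,0,-0.40,30],[39.6,-8.8,0,0,0,-0.48,30],[42.2,-10.7,0,0,0,-0.565,30],[44.7,-12.9,0,0,0,-0.65,30],[47,-15.2,0,0,0,-0.735,30],[49,-17.8,0,0,0,-0.82,30],[50.9,-20.5,0,0,0,-0.91,30],[52.5,-23.4,0,0,0,-1.0,30],[53.9,-26.4,0,0,0,-1.085,30],[55,-29.5,0,0,0,-1.17,30],[56,-32.7,0,0,0,-1.24,30],[56.8,-36,0,0,0,-1.31,30],[57.8,-42.7,0,0,0,-1.42,30],[58.3,-49.5,0,0,0,-1.50,30],[58.3,-49.5,0,0,0,-1.50,30]]' 80
python3 - <<'E'
from h import *
st(); p,R,s=cur(); print("rack",((p[:2]-OK)@RK).round(1)); f=grab("scene"); save(f,"s3.png",(200,80,360,220),4)
E
```

```text
t: 9.0
ee_pos: [511.1, 166.5, 11.4]
eef_rot: [3.141, -0.002, -3.087]
contact_force: [0.6, 0.9, -0.9]
opening: 41.4
9.0 [511.1 166.5  11.4] [ 1.800e+02 -1.000e-01 -1.769e+02] F [ 0.6  0.9 -0.9] op 41.4 q [-0.37  0.64 -0.05  2.14  0.08  0.36  1.15]
rack [ -0.9 140.2]
```

View pics/s3.png

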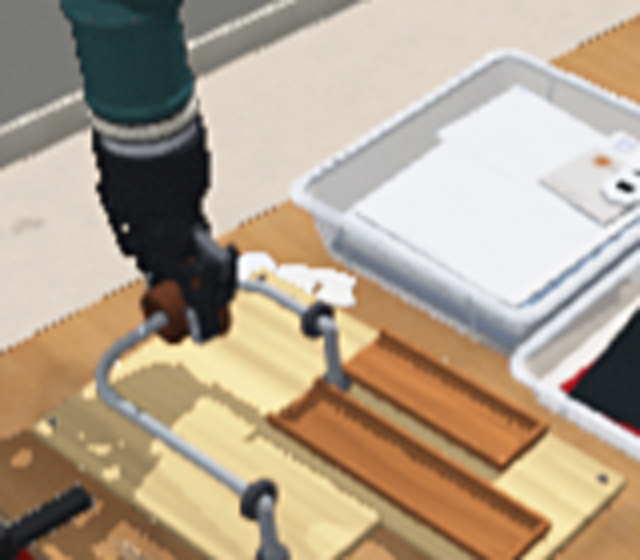

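```bash
cat >> h.py <<'E'
def path(s):
    a=44.0; q=40*np.pi/2
    if s<a: return np.array([50,56+s])
    if s<a+q: t=(s-a)/40; return np.array([10+40*np.cos(t),100+40*np.sin(t)])
    s2=s-a-q
    if s2<70: return np.array([10-s2,140.])
    s2-=70
    if s2<q: t=s2/40; return np.array([-60-40*np.sin(t),100+40*np.cos(t)])
    return np.array([-100,100-(s2-q)])
def neck(sc):
    A,B,M=path(sc-21),path(sc+21),path(sc); u=(A-B)/np.linalg.norm(A-B)
    return ((A+B)/2+M)/2-4*u, np.degrees(np.arctan2(u[1],u[0]))
def table(scs,z,flip=0):
    """rows from the present measured pose; yaw 97.28 <-> ring heading -90"""
    b=cur()
    for sc in scs:
        o,h=neck(sc); w=rk(*o); print(sc,delta(w[0],w[1],z,97.28+90+h+flip,b)[[0,1,2,5]].round(2))
E
python3 - <<'E'
from h import *
table([120,130,140,150,155,160,164,168,172,175.5,179,182.5,186,189.5,193,196.5,200,203.5,207,210.5,214,218,222,226,230,236,242,250,300,350],11.5)
E
```

```text
120 [ 7.2  -0.8  -0.   -0.06]
130 [17.2  -1.4  -0.   -0.07]
140 [27.2  -2.1  -0.   -0.07]
150 [37.1  -2.9  -0.   -0.07]
155 [42.1  -3.2  -0.   -0.07]
160 [47.1  -3.7  -0.   -0.08]
164 [51.1  -4.2  -0.   -0.09]
168 [55.   -4.8  -0.   -0.12]
172 [58.9  -5.6  -0.   -0.15]
175.5 [62.2  -6.4  -0.   -0.19]
179 [65.5  -7.3  -0.   -0.23]
182.5 [68.7  -8.4  -0.   -0.28]
186 [71.9  -9.8  -0.   -0.34]
189.5 [ 74.8  -11.4   -0.    -0.41]
193 [ 77.7  -13.1    0.    -0.48]
196.5 [ 80.3  -15.1    0.    -0.57]
200 [ 82.8  -17.3    0.    -0.65]
203.5 [ 85.1  -19.6    0.    -0.74]
207 [ 87.1  -22.2    0.    -0.83]
210.5 [ 89.   -24.9    0.    -0.92]
214 [ 90.6 -27.8   0.   -1. ]
218 [ 92.1 -31.2   0.   -1.1]
222 [ 93.2 -34.8  -0.   -1.2]
226 [ 94.2  -38.5   -0.    -1.29]
230 [ 94.9  -42.2   -0.    -1.37]
236 [ 95.6  -48.    -0.    -1.46]
242 [ 95.7  -53.8   -0.    -1.54]
250 [ 95.5  -61.7   -0.    -1.61]
300 [  92.   -112.     -0.     -1.64]
350 [  88.   -161.     -0.     -1.64]
```

```bash
python3 -m handwheel '[[12,-1,0,0,0,-0.06,30],[25,-2,0,0,0,-0.07,30],[37.1,-2.9,0,0,0,-0.07,30],[47.1,-3.7,0,0,0,-0.08,30],[55,-4.8,0,0,0,-0.12,30],[62.2,-6.4,0,0,0,-0.19,30],[65.5,-7.3,0,0,0,-0.23,30],[68.7,-8.4,0,0,0,-0.28,30],[71.9,-9.8,0,0,0,-0.34,30],[74.8,-11.4,0,0,0,-0.41,30],[77.7,-13.1,0,0,0,-0.48,30],[80.3,-15.1,0,0,0,-0.57,30],[82.8,-17.3,0,0,0,-0.65,30],[85.1,-19.6,0,0,0,-0.74,30],[87.1,-22.2,0,0,0,-0.83,30],[89,-24.9,0,0,0,-0.92,30],[90.6,-27.8,0,0,0,-1.0,30],[92.1,-31.2,0,0,0,-1.1,30],[93.2,-34.8,0,0,0,-1.2,30],[93.2,-34.8,0,0,0,-1.2,30]]' 80
python3 - <<'E'
from h import *
st(); p,R,s=cur(); print("rack",((p[:2]-OK)@RK).round(1))
table([226,230,234,238,242,250,260,350],11.5)
E
```

```text
t: 11.05
ee_pos: [421.7, 125.5, 11.5]
eef_rot: [-3.142, -0.0, -1.89]
contact_force: [-0.3, -0.1, -1.3]
opening: 41.5
11.05 [421.7 125.5  11.5] [-180.    -0.  -108.3] F [-0.3 -0.1 -1.3] op 41.5 q [-0.2   0.6  -0.26  2.35  0.6   0.26  1.83]
rack [-94.9 110.8]
226 [ 2.6   0.8  -0.   -0.09]
230 [ 6.4   0.1  -0.   -0.17]
234 [10.1  -0.8  -0.   -0.24]
238 [13.8  -2.   -0.   -0.29]
242 [17.5  -3.4  -0.   -0.34]
250 [24.8  -6.4  -0.   -0.41]
260 [ 33.9  -10.5   -0.    -0.45]
350 [115.   -49.    -0.    -0.45]
```

```bash
python3 -m handwheel '[[2.6,0.8,0,0,0,-0.09,30],[6.4,0.1,0,0,0,-0.17,30],[10.1,-0.8,0,0,0,-0.24,30],[13.8,-2,0,0,0,-0.29,30],[17.5,-3.4,0,0,0,-0.34,30],[24.8,-6.4,0,0,0,-0.41,30],[33.9,-10.5,0,0,0,-0.45,30],[43,-14.8,0,0,0,-0.45,30],[52,-19,0,0,0,-0.45,30],[61,-23.3,0,0,0,-0.45,30],[70,-27.5,0,0,0,-0.45,30],[79,-31.8,0,0,0,-0.45,30],[88,-36,0,0,0,-0.45,30],[97,-40.5,0,0,0,-0.45,30],[106,-44.7,0,0,0,-0.45,30],[112,-47.5,0,0,0,-0.45,30],[113,-48,0,0,0,-0.45,30],[113,-48,0,0,0,-0.45,30]]' 80
python3 - <<'E'
from h import *
st(); p,R,s=cur(); print("rack",((p[:2]-OK)@RK).round(1))
f=grab("scene"); save(f,"s4.png",(170,100,450,330),2.6)
for o in props(f):
    if -400<o[1]<-150 and o[0]<720: print(o)
E
```

```text
t: 12.85
ee_pos: [431.8, 3.7, 11.5]
eef_rot: [-3.141, 0.0, -1.44]
contact_force: [0.3, 0.3, 0.0]
opening: 41.8
12.85 [431.8   3.7  11.5] [-180.     0.   -82.5] F [0.3 0.3 0. ] op 41.8 q [ 0.18  0.61 -0.38  2.36  0.81  0.3   2.34]
rack [-100.3  -11.3]
(714.8, -309.8, 67.6, 27.7, -67.5, [416.0, 219.0], 71)
(575.0, -307.9, 72.7, 33.7, 25.9, [380.0, 249.0], 327)
(427.7, -196.6, 101.0, 34.5, 17.2, [305.0, 256.0], 483)
(427.5, -341.5, 71.5, 33.6, 21.4, [347.0, 295.0], 428)
```

View pics/s4.png

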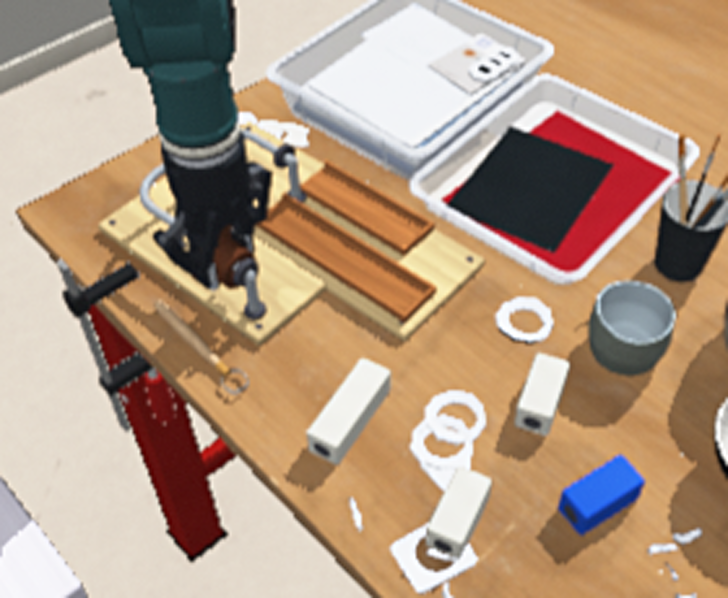

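```bash
python3 -m handwheel '[[2,0,0,0,0,0,30],[4,0,0,0,0,0,30],[4,0,4,0,0,0,30],[4,0,7,0,0,0,30],[4,0,7,0,0,0,85],[4,0,7,0,0,0,85],[4,0,7,0,0,0,85],[4,0,7,0,0,0,85],[4,0,7,0,0,0,85],[4,0,7,0,0,0,85],[4,0,-20,0,0,0,85],[4,0,-60,0,0,0,85],[4,0,-105,0,0,0,85],[4,0,-150,0,0,0,85],[4,0,-150,0,0,0,85],[4,0,-150,0,0,0,85]]' 80
python3 - <<'E'
from h import *
st(); f=grab("wrist"); save(f,"w6.png"); 
hsv=cv2.cvtColor(f["img"],cv2.COLOR_RGB2HSV); P=world(f)
m=(P[...,2]>58)&(P[...,2]<105)&(hsv[...,0]<15)&(hsv[...,1]>60)
L=(P[m][:,:2]-OK)@RK; print("ring rack",np.percentile(L,[2,50,98],axis=0).round(1), P[m][:,2].max())
print(delta(482,-174,150,197.5))
E
```

```text
t: 14.5
ee_pos: [432.7, -0.8, 162.4]
eef_rot: [-3.139, -0.001, -1.441]
contact_force: [-0.3, -0.1, -0.2]
opening: 84.7
14.5 [432.7  -0.8 162.4] [-1.799e+02 -1.000e-01 -8.250e+01] F [-0.3 -0.1 -0.2] op 84.7 q [ 0.52  0.36 -0.78  2.25  0.41  0.67  2.72]
ring rack [[-128.6  -36.1]
 [-100.4  -10.9]
 [ -72.3    3.8]] 95.76349015462067
[ 1.780e+02 -2.700e+01  1.100e+01 -0.000e+00 -1.000e-03  1.396e+00]
```

```bash
python3 -m handwheel '[[45,-7,3,0,0,0.15,85],[90,-14,6,0,0,0.3,85],[135,-20,9,0,0,0.45,85],[178,-27,11,0,0,0.6,85],[178,-27,11,0,0,0.75,85],[178,-27,11,0,0,0.9,85],[178,-27,11,0,0,1.05,85],[178,-27,11,0,0,1.2,85],[178,-27,11,0,0,1.3,85],[178,-27,11,0,0,1.396,85],[178,-27,11,0,0,1.396,85],[178,-27,11,0,0,1.396,85]]' 80
cat >> h.py <<'E'
def wprops(f):
    "off-white blobs from wrist: pick top-face pixels by depth, rect in world at z=34"
    P=world(f); hsv=cv2.cvtColor(f["img"],cv2.COLOR_RGB2HSV)
    m=(P[...,2]>28)&(P[...,2]<42)&(hsv[...,1]<70)&(hsv[...,2]>90)
    m=cv2.morphologyEx(m.astype(np.uint8),cv2.MORPH_OPEN,np.ones((3,3)))
    n,l,s,c=cv2.connectedComponentsWithStats(m)
    for i in range(1,n):
        if s[i,4]<300: continue
        v,u=np.nonzero(l==i); (cx,cy),(w,h),a=cv2.minAreaRect(P[l==i][:,:2].astype(np.float32))
        if w<h: w,h,a=h,w,a+90
        X=ray(f,[c[i]],34)[0]
        print("blob px",c[i].round(),s[i,:4],"depth rect",round(cx,1),round(cy,1),round(w,1),round(h,1),round((a+90)%180-90,1),"ray c",X.round(1),"z",np.median(P[l==i][:,2]).round(1))
E
python3 - <<'E'
from h import *
st(); f=grab("wrist"); save(f,"w7.png"); wprops(f)
E
```

```text
t: 15.75
ee_pos: [481.3, -172.6, 149.1]
eef_rot: [3.14, -0.003, -2.833]
contact_force: [-0.7, -0.6, 0.0]
opening: 84.9
15.75 [ 481.3 -172.6  149.1] [ 179.9   -0.2 -162.3] F [-0.7 -0.6  0. ] op 84.9 q [ 0.52  0.41 -0.35  2.11  0.22  0.66  1.91]
blob px [180.  88.] [156  50  48  78] depth rect 425.4 -337.0 70.2 34.9 21.1 ray c [ 424.2 -336.    34. ] z 33.1
blob px [321. 133.] [304  83  35 102] depth rect 425.9 -191.8 100.6 33.8 17.4 ray c [ 423.  -192.7   34. ] z 33.2
blob px [187. 232.] [164 203  45  60] depth rect 573.3 -302.8 68.8 34.8 26.5 ray c [ 570.4 -302.8   34. ] z 33.0
blob px [ 15. 295.] [  0 285  38  18] depth rect 716.8 -488.1 53.3 13.9 -79.1 ray c [ 718.4 -491.2   34. ] z 34.5
```

View pics/w7.png

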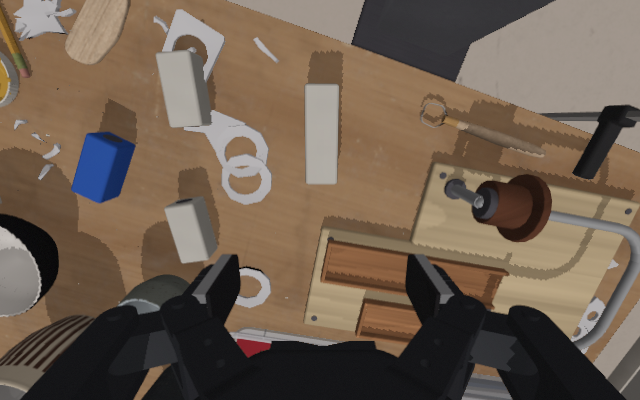

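```bash
python3 - <<'E'
from h import *
print(delta(425.5,-192,149,197.4),delta(425.5,-192,-28,197.4))
E
```

```text
[ 5.92e+01 -1.30e+00  5.00e-01  1.00e-03 -2.00e-03  5.00e-03] [ 5.90e+01 -2.00e+00  1.78e+02  1.00e-03 -2.00e-03  5.00e-03]
```

```bash
python3 -m handwheel '[[40,-1,0,0,-0.002,0.005,85],[59,-1.5,30,0,-0.002,0.005,85],[59,-1.5,75,0,-0.002,0.005,85],[59,-1.5,115,0,-0.002,0.005,85],[59,-1.5,145,0,-0.002,0.005,85],[59,-1.5,165,0,-0.002,0.005,85],[59,-1.5,175,0,-0.002,0.005,85],[59,-1.5,177,0,-0.002,0.005,85],[59,-1.5,177,0,-0.002,0.005,25],[59,-1.5,177,0,-0.002,0.005,25],[59,-1.5,177,0,-0.002,0.005,25],[59,-1.5,177,0,-0.002,0.005,25],[59,-1.5,177,0,-0.002,0.005,25],[59,-1.5,177,0,-0.002,0.005,25],[59,-1.5,177,0,-0.002,0.005,25],[59,-1.5,177,0,-0.002,0.005,25],[59,-1.5,177,0,-0.002,0.005,25],[59,-1.5,177,0,-0.002,0.005,25]]' 70
python3 - <<'E'
from h import *
st(); f=grab("wrist"); tips(f)
E
```

```text
t: 17.6
ee_pos: [427.1, -192.6, -25.3]
eef_rot: [-3.14, 0.003, -2.84]
contact_force: [-0.7, 0.3, 6.4]
opening: 32.3
17.6 [ 427.1 -192.6  -25.3] [-179.9    0.2 -162.7] F [-0.7  0.3  6.4] op 32.3 q [ 0.41  0.68 -0.12  2.3   0.42  0.18  1.78]
-70 [98, 97] -65 [81, 81] -60 [98, 76] -55 [54, 49] -50 [27, 36] -45 [24, 22] -40 [0, 0] -35 [0, 0] -30 [24, 15] -25 [130, 131] -20 [0, 0] -15 [0, 0] -10 [0, 0] -5 [0, 0] 0 [0, 0]
```

```bash
python3 - <<'E'
from h import *
x,y=rk(13.5,-60); print(x,y,delta(x,y,60,97.28),delta(x,y,-9,97.28))
E
```

```text
550.7942748004174 -30.20562624524154 [-1.670e+02  1.180e+02 -8.500e+01  2.000e-03  4.000e-03  1.745e+00] [-1.660e+02  1.180e+02 -1.600e+01  2.000e-03  4.000e-03  1.745e+00]
```

```bash
python3 -m handwheel '[[0,0,-30,0,0,0,25],[0,0,-70,0,0,0.1,25],[-40,28,-85,0,0,0.25,25],[-80,56,-85,0,0,0.4,25],[-120,85,-85,0,0,0.55,25],[-150,106,-85,0,0,0.7,25],[-166,118,-85,0,0,0.85,25],[-166,118,-85,0,0,1.0,25],[-166,118,-85,0,0,1.15,25],[-166,118,-85,0,0,1.3,25],[-166,118,-85,0,0,1.45,25],[-166,118,-85,0,0,1.6,25],[-166,118,-85,0,0,1.745,25],[-166,118,-85,0,0,1.745,25],[-166,118,-85,0,0,1.745,25],[-166,118,-85,0,0,1.745,25]]' 70
python3 - <<'E'
from h import *
st(); p,R,s=cur(); print("rack",((p[:2]-OK)@RK).round(1)); x,y=rk(13.5,-60); print(delta(x,y,-8,97.28))
f=grab("wrist"); P=world(f); X=(P-p)@R.as_matrix(); hsv=cv2.cvtColor(f["img"],cv2.COLOR_RGB2HSV)
m=(X[...,2]>-65)&(X[...,2]<0)&(hsv[...,1]<60)&(hsv[...,2]>120); q=X[m]; print(len(q),np.percentile(q,[1,50,99],axis=0).round(1) if len(q) else "")
E
```

```text
t: 19.25
ee_pos: [549.7, -30.4, 59.0]
eef_rot: [3.14, -0.001, 1.7]
contact_force: [-0.1, -0.1, -1.1]
opening: 32.3
19.25 [549.7 -30.4  59. ] [179.9  -0.   97.4] F [-0.1 -0.1 -1.1] op 32.3 q [-0.2   0.58  0.24  2.11 -0.29  0.48  0.39]
rack [ 12.4 -60. ]
[-0.0e+00  9.0e-01  6.7e+01  2.0e-03 -1.0e-03  2.0e-03]
21103 [[ -36.3 -113.9  -59.7]
 [  28.7    5.4  -57.5]
 [ 131.9  205.    -1.6]]
```

```bash
python3 -m handwheel '[[0,0.9,20,0,0,0,25],[0,0.9,40,0,0,0,25],[0,0.9,55,0,0,0,25],[0,0.9,62,0,0,0,25],[0,0.9,66,0,0,0,25],[0,0.9,67,0,0,0,25],[0,0.9,67,0,0,0,25]]' 70
python3 -c "
from h import *
st()"
```

```text
t: 20.0
ee_pos: [551.3, -30.4, -7.8]
eef_rot: [3.139, -0.0, 1.698]
contact_force: [-0.5, 0.5, -1.0]
opening: 32.4
20.0 [551.3 -30.4  -7.8] [179.8  -0.   97.3] F [-0.5  0.5 -1. ] op 32.4 q [-0.15  0.7   0.17  2.12 -0.33  0.34  0.42]
```

```bash
python3 -m handwheel '[[0,0,1,0,0,0,60],[0,0,1,0,0,0,60],[0,0,1,0,0,0,60],[0,0,1,0,0,0,60],[0,0,1,0,0,0,60],[0,0,-15,0,0,0,80],[0,0,-55,0,0,0,85],[0,0,-100,0,0,0,85],[0,0,-150,0,0,0,85],[0,0,-150,0,0,0,85],[0,0,-150,0,0,0,85]]' 70
cat >> h.py <<'E'
def intray(f,zlo=42,zhi=58):
    P=world(f); hsv=cv2.cvtColor(f["img"],cv2.COLOR_RGB2HSV); L=(P[...,:2]-OK)@RK
    m=(P[...,2]>zlo)&(P[...,2]<zhi)&(hsv[...,1]<70)&(hsv[...,2]>90)&(L[...,0]>-30)&(L[...,0]<130)&(L[...,1]>-185)&(L[...,1]<75)
    m=cv2.morphologyEx(m.astype(np.uint8),cv2.MORPH_OPEN,np.ones((3,3))); n,l,s,c=cv2.connectedComponentsWithStats(m)
    for i in range(1,n):
        if s[i,4]<150: continue
        r=cv2.minAreaRect(L[l==i].astype(np.float32)); print("in rack frame",np.round(r[0],1),np.round(r[1],1),round(r[2],1),"z top",np.percentile(P[l==i][:,2],[10,50,90]).round(1))
E
python3 - <<'E'
from h import *
st(); f=grab("wrist"); intray(f)
g=grab("scene")
for o in props(g):
    if -450<o[1]<-100 and o[0]<680: print(o)
print(delta(425,-336.7,143,201.1))
E
```

```text
t: 21.1
ee_pos: [551.4, -30.3, 143.3]
eef_rot: [3.136, -0.0, 1.698]
contact_force: [-0.9, 1.0, -1.0]
opening: 85.2
21.1 [551.4 -30.3 143.3] [179.7  -0.   97.3] F [-0.9  1.  -1. ] op 85.2 q [-0.26  0.46  0.32  2.06 -0.23  0.65  0.34]
in rack frame [ 12.9 -60.8] [99.  33.9] 89.9 z top [48.2 49.3 50.1]
(575.0, -307.9, 72.8, 33.7, 25.9, [380.0, 249.0], 330)
(427.9, -341.4, 70.8, 33.7, 21.4, [347.0, 295.0], 427)
[-2.880e+02 -1.620e+02 -2.000e+00  1.000e-03 -1.000e-03 -1.812e+00]
```

```bash
python3 - <<'E'
from h import *
print(delta(425,-336.7,143,21.1),delta(425,-336.7,-27,21.1))
E
python3 -m handwheel '[[-45,-25,0,0,0,0.148,85],[-88,-50,0,0,0,0.296,85],[-131,-74,0,0,0,0.444,85],[-174,-98,0,0,0,0.592,85],[-217,-122,0,0,0,0.74,85],[-260,-146,0,0,0,0.89,85],[-288,-162,0,0,0,1.04,85],[-288,-162,0,0,0,1.18,85],[-288,-162,0,0,0,1.33,85],[-288,-162,0,0,0,1.33,85],[-288,-162,0,0,0,1.33,85],[-288,-162,0,0,0,1.33,85]]' 70
python3 - <<'E'
from h import *
st(); wprops(grab("wrist")); print(delta(425,-336.7,143,21.1),delta(425,-336.7,-27,21.1))
E
```

```text
[-2.88e+02 -1.62e+02 -2.00e+00 -1.00e-03 -1.00e-03  1.33e+00] [-2.88e+02 -1.62e+02  1.68e+02 -1.00e-03 -1.00e-03  1.33e+00]
t: 22.4
ee_pos: [426.2, -335.9, 140.7]
eef_rot: [-3.14, -0.001, 0.371]
contact_force: [1.2, -0.4, -0.3]
opening: 85.0
22.4 [ 426.2 -335.9  140.7] [-1.799e+02 -1.000e-01  2.120e+01] F [ 1.2 -0.4 -0.3] op 85.0 q [ 0.1   0.52  0.68  2.09 -0.51  0.7  -0.09]
blob px [349.  35.] [328   0  42  74] depth rect 569.6 -306.0 59.7 34.3 25.9 ray c [ 569.5 -305.4   34. ] z 33.1
blob px [619.  54.] [584  16  56  60] depth rect 649.9 -542.0 69.8 18.6 -20.3 ray c [ 649.  -544.2   34. ] z 33.5
blob px [324. 191.] [308 159  33  66] depth rect 425.6 -337.7 69.7 33.5 20.6 ray c [ 427.6 -336.7   34. ] z 33.2
[-1.4e+00  1.0e-01 -2.0e+00 -1.0e-03 -2.0e-03  2.0e-03] [-2.00e+00  0.00e+00  1.68e+02 -1.00e-03 -2.00e-03  2.00e-03]
```

```bash
python3 -m handwheel '[[-1,0.5,40,0,0,0,85],[-1,0.5,85,0,0,0,85],[-1,0.5,125,0,0,0,85],[-1,0.5,150,0,0,0,85],[-1,0.5,164,0,0,0,85],[-1,0.5,168,0,0,0,85],[-1,0.5,168,0,0,0,25],[-1,0.5,168,0,0,0,25],[-1,0.5,168,0,0,0,25],[-1,0.5,168,0,0,0,25],[-1,0.5,168,0,0,0,25],[-1,0.5,168,0,0,0,25],[-1,0.5,168,0,0,0,25],[-1,0.5,168,0,0,0,25],[-1,0.5,168,0,0,0,25],[-1,0.5,168,0,0,0,25]]' 70
python3 - <<'E'
from h import *
st(); x,y=rk(85.5,-72); print(x,y,delta(x,y,63,97.28))
E
```

```text
t: 24.05
ee_pos: [426.8, -337.9, -25.3]
eef_rot: [3.14, -0.003, 0.368]
contact_force: [-0.3, 1.4, 6.3]
opening: 32.3
24.05 [ 426.8 -337.9  -25.3] [179.9  -0.2  21.1] F [-0.3  1.4  6.3] op 32.3 q [ 0.32  0.76  0.37  2.15 -0.78  0.37  0.14]
623.7344841705068 -32.98516884205907 [ 2.94e+02 -2.13e+02 -8.80e+01  4.00e-03 -2.00e-03 -1.33e+00]
```

```bash
python3 -m handwheel '[[0,0,-30,0,0,0,25],[0,0,-70,0,0,0,25],[35,-25,-88,0,0,-0.14,25],[75,-54,-88,0,0,-0.28,25],[115,-83,-88,0,0,-0.42,25],[155,-112,-88,0,0,-0.56,25],[195,-141,-88,0,0,-0.7,25],[235,-170,-88,0,0,-0.84,25],[270,-195,-88,0,0,-0.98,25],[294,-213,-88,0,0,-1.12,25],[294,-213,-88,0,0,-1.25,25],[294,-213,-88,0,0,-1.33,25],[294,-213,-88,0,0,-1.33,25],[294,-213,-88,0,0,-1.33,25]]' 70
python3 - <<'E'
from h import *
st(); p,R,s=cur(); x,y=rk(85.5,-70); print("rack",((p[:2]-OK)@RK).round(1),delta(x,y,-8,97.28))
f=grab("wrist"); X=(world(f)-p)@R.as_matrix(); hsv=cv2.cvtColor(f["img"],cv2.COLOR_RGB2HSV)
m=(X[...,2]>-63)&(X[...,2]<-50)&(hsv[...,1]<70)&(hsv[...,2]>90)&(abs(X[...,1])<22)&(abs(X[...,0])<70)
print(m.sum(),np.percentile(X[m],[1,50,99],axis=0).round(1))
E
```

```text
t: 25.45
ee_pos: [623.2, -33.2, 62.1]
eef_rot: [3.14, -0.0, 1.696]
contact_force: [0.3, -0.6, -1.3]
opening: 32.5
25.45 [623.2 -33.2  62.1] [179.9  -0.   97.2] F [ 0.3 -0.6 -1.3] op 32.5 q [-0.21  0.65  0.28  1.94 -0.3   0.59  0.39]
rack [ 85.  -72.1] [ 2.10e+00  4.00e-01  7.01e+01  2.00e-03 -0.00e+00 -2.00e-03]
8959 [[-32.3 -17.4 -59.7]
 [  6.2  -1.4 -58.4]
 [ 35.1  15.  -52.3]]
```

```bash
python3 -m handwheel '[[2,0.8,20,0,0,0,25],[2,0.8,40,0,0,0,25],[2,0.8,57,0,0,0,25],[2,0.8,65,0,0,0,25],[2,0.8,69,0,0,0,25],[2,0.8,71,0,0,0,25],[2,0.8,71,0,0,0,25],[2,0.8,71,0,0,0,58],[2,0.8,71,0,0,0,58],[2,0.8,71,0,0,0,58],[2,0.8,71,0,0,0,58],[2,0.8,55,0,0,0,58],[2,0.8,20,0,0,0,85],[2,0.8,-30,0,0,0,85],[2,0.8,-80,0,0,0,85],[2,0.8,-80,0,0,0,85],[2,0.8,-80,0,0,0,85]]' 70
python3 - <<'E'
from h import *
st(); f=grab("wrist"); intray(f)
g=grab("scene")
for o in props(g):
    if -450<o[1]<-100 and o[0]<680: print(o)
print(delta(572.5,-303,143,26.5))
E
```

```text
t: 27.2
ee_pos: [625.2, -31.0, 144.8]
eef_rot: [3.135, -0.0, 1.698]
contact_force: [-0.6, -0.1, -0.3]
opening: 85.0
27.2 [625.2 -31.  144.8] [179.6  -0.   97.3] F [-0.6 -0.1 -0.3] op 85.0 q [-0.26  0.54  0.34  1.9  -0.26  0.74  0.35]
in rack frame [ 13.1 -61.1] [33.8 99.7] 0.0 z top [48.  49.2 50.1]
in rack frame [ 85.5 -69.7] [33.9 68.9] 0.5 z top [48.1 49.2 50.1]
(575.3, -307.7, 71.9, 33.7, 25.8, [380.0, 249.0], 329)
[-2.640e+02 -8.500e+01 -2.000e+00  0.000e+00 -1.000e-03  1.236e+00]
```

```bash
python3 -m handwheel '[[-45,-14,0,0,0,0.14,85],[-90,-29,0,0,0,0.28,85],[-135,-43,0,0,0,0.42,85],[-180,-58,0,0,0,0.56,85],[-225,-72,0,0,0,0.7,85],[-264,-85,0,0,0,0.84,85],[-264,-85,0,0,0,0.98,85],[-264,-85,0,0,0,1.12,85],[-264,-85,0,0,0,1.236,85],[-264,-85,0,0,0,1.236,85],[-264,-85,0,0,0,1.236,85]]' 70
python3 - <<'E'
from h import *
st(); f=grab("wrist"); wprops(f); print(delta(572.5,-303,-27,26.3))
P=world(f); p=cur()[0]
m=(P[...,2]>45)&(P[...,2]<80)&(P[...,1]<-200)&(abs(P[...,0]-p[0])<250); print(P[m][:,:2].min(0),np.median(P[m][:,:2],axis=0))
E
```

```text
t: 28.4
ee_pos: [572.2, -302.9, 140.3]
eef_rot: [-3.14, 0.0, 0.465]
contact_force: [-0.4, -0.0, -0.9]
opening: 84.7
28.4 [ 572.2 -302.9  140.3] [-179.9    0.    26.6] F [-0.4 -0.  -0.9] op 84.7 q [-0.02  0.65  0.66  1.85 -0.53  0.83 -0.19]
blob px [278.  20.] [192   0 147  45] depth rect 688.8 -187.7 128.2 35.5 -63.6 ray c [ 694.1 -197.6   34. ] z 32.0
blob px [605.  29.] [590   0  28  64] depth rect 819.9 -462.1 54.3 12.9 29.9 ray c [ 822.7 -462.2   34. ] z 34.4
blob px [622. 146.] [611 122  29  51] depth rect 749.8 -554.1 50.4 19.9 29.2 ray c [ 749.9 -550.3   34. ] z 35.0
blob px [561. 200.] [495 142  99 104] depth rect 670.9 -516.1 109.4 80.3 7.4 ray c [ 677.8 -531.1   34. ] z 34.8
blob px [324. 189.] [308 157  34  66] depth rect 574.0 -303.7 69.5 33.9 26.1 ray c [ 576.  -302.6   34. ] z 33.2
blob px [620. 257.] [600 236  40  42] depth rect 658.5 -639.3 48.0 47.3 -61.4 ray c [ 655.7 -637.6   34. ] z 34.8
blob px [630. 380.] [619 363  21  35] depth rect 525.1 -788.4 50.3 30.7 45.5 ray c [ 525.9 -784.2   34. ] z 34.9
[-0.00e+00  0.00e+00  1.68e+02 -1.00e-03 -1.00e-03  5.00e-03]
[ 448.5128188  -617.12746313] [ 722.16991322 -441.83503736]
```

```bash
python3 -m handwheel '[[1,0.5,40,0,0,0,85],[1,0.5,85,0,0,0,85],[1,0.5,125,0,0,0,85],[1,0.5,150,0,0,0,85],[1,0.5,164,0,0,0,85],[1,0.5,168,0,0,0,85],[1,0.5,168,0,0,0,25],[1,0.5,168,0,0,0,25],[1,0.5,168,0,0,0,25],[1,0.5,168,0,0,0,25],[1,0.5,168,0,0,0,25],[1,0.5,168,0,0,0,25],[1,0.5,168,0,0,0,25],[1,0.5,168,0,0,0,25],[1,0.5,168,0,0,0,25],[1,0.5,168,0,0,0,25]]' 70
python3 - <<'E'
from h import *
st(); x,y=rk(86,9); print(x,y,delta(x,y,63,97.28))
E
```

```text
t: 30.05
ee_pos: [575.7, -304.2, -24.6]
eef_rot: [3.139, -0.004, 0.462]
contact_force: [0.8, 0.2, 6.3]
opening: 32.6
30.05 [ 575.7 -304.2  -24.6] [179.9  -0.2  26.5] F [0.8 0.2 6.3] op 32.6 q [ 0.11  0.85  0.47  1.91 -0.71  0.55 -0.05]
613.9662660229499 47.42522796222079 [ 1.910e+02 -2.980e+02 -8.800e+01  5.000e-03 -2.000e-03 -1.236e+00]
```

```bash
python3 -m handwheel '[[0,0,-30,0,0,0,25],[0,0,-70,0,0,0,25],[22,-34,-88,0,0,-0.14,25],[48,-75,-88,0,0,-0.28,25],[74,-115,-88,0,0,-0.42,25],[100,-156,-88,0,0,-0.56,25],[126,-197,-88,0,0,-0.7,25],[152,-237,-88,0,0,-0.84,25],[178,-277,-88,0,0,-0.98,25],[191,-298,-88,0,0,-1.12,25],[191,-298,-88,0,0,-1.236,25],[191,-298,-88,0,0,-1.236,25],[191,-298,-88,0,0,-1.236,25]]' 70
python3 - <<'E'
from h import *
st(); p,R,s=cur(); x,y=rk(86,9); print("rack",((p[:2]-OK)@RK).round(1),delta(x,y,-8,97.28))
f=grab("wrist"); intray(f); X=(world(f)-p)@R.as_matrix(); hsv=cv2.cvtColor(f["img"],cv2.COLOR_RGB2HSV)
m=(X[...,2]>-63)&(X[...,2]<-50)&(hsv[...,1]<70)&(hsv[...,2]>90)&(abs(X[...,1])<22)&(abs(X[...,0])<70)
print(m.sum(),np.percentile(X[m],[1,50,99],axis=0).round(1))
E
```

```text
t: 31.35
ee_pos: [612.2, 47.4, 62.1]
eef_rot: [3.14, 0.0, 1.694]
contact_force: [-0.2, 0.0, -0.9]
opening: 32.6
31.35 [612.2  47.4  62.1] [179.9   0.   97.1] F [-0.2  0.  -0.9] op 32.6 q [-0.36  0.64  0.29  1.96 -0.32  0.58  0.28]
rack [84.3  9.1] [-1.00e-01  1.60e+00  7.01e+01  2.00e-03  0.00e+00 -4.00e-03]
in rack frame [ 13.  -28.2] [33.3 36.2] 2.8 z top [48.1 49.  49.8]
in rack frame [ 85.8 -92. ] [33.4 11.2] 1.4 z top [48.4 49.2 49.9]
8675 [[-32.7 -17.3 -59.1]
 [  5.2  -1.4 -57.7]
 [ 34.5  15.  -55. ]]
```

```bash
python3 -m handwheel '[[0,1.5,20,0,0,0,25],[0,1.5,40,0,0,0,25],[0,1.5,57,0,0,0,25],[0,1.5,65,0,0,0,25],[0,1.5,69,0,0,0,25],[0,1.5,70,0,0,0,25],[0,1.5,70,0,0,0,25],[0,1.5,70,0,0,0,58],[0,1.5,70,0,0,0,58],[0,1.5,70,0,0,0,58],[0,1.5,70,0,0,0,58],[0,1.5,55,0,0,0,58],[0,1.5,20,0,0,0,85],[0,1.5,-30,0,0,0,85],[0,1.5,-80,0,0,0,85],[0,1.5,-120,0,0,0,85],[0,1.5,-120,0,0,0,85],[0,1.5,-120,0,0,0,85]]' 70
python3 - <<'E'
from h import *
st(); f=grab("wrist"); intray(f); save(f,"w8.png")
g=grab("scene")
for o in props(g):
    if -450<o[1]<-100 and o[0]<680: print(o)
x,y=rk(-100,-18); print(x,y,delta(x,y,150,277.28))
E
```

```text
t: 33.2
ee_pos: [614.4, 48.6, 184.0]
eef_rot: [3.136, -0.001, 1.698]
contact_force: [0.1, -0.3, -0.8]
opening: 84.9
33.2 [614.4  48.6 184. ] [179.7  -0.   97.3] F [ 0.1 -0.3 -0.8] op 84.9 q [-0.42  0.49  0.38  1.89 -0.25  0.81  0.22]
in rack frame [85.8  9.6] [33.6 69.7] 0.4 z top [48.1 49.2 50.2]
in rack frame [ 13.2 -59.8] [33.9 97.8] 0.1 z top [47.7 49.  50. ]
in rack frame [ 85.3 -68.9] [67.8 33.4] 89.6 z top [48.  49.1 50. ]
432.8870569515088 -2.926733688357647 [-2.800e+01 -1.850e+02  3.100e+01  1.000e-03 -0.000e+00 -3.141e+00]
```

View pics/w8.png

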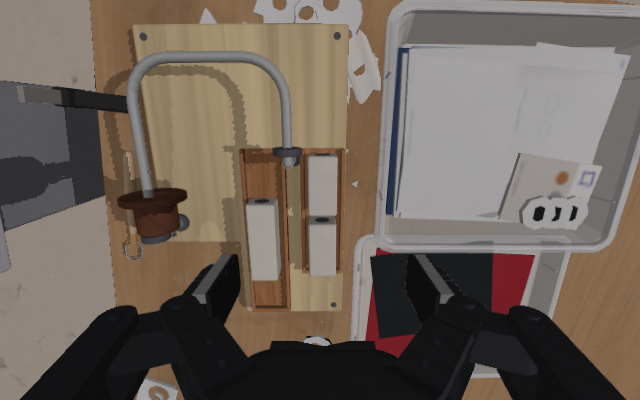

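```bash
python3 - <<'E'
from h import *
import pickle
f,g=pickle.load(open("f0.pkl","rb"))
for F,pts in((f,[(605,203),(632,220),(478,318)]),(g,[(268,100),(262,104),(395,145),(340,95)])):
    P=world(F)
    for u,v in pts: print((u,v),P[v,u].round(),F["img"][v,u])
a=f["img"][180:240,560:640][:,:,::-1]; b=g["img"][75:160,230:420][:,:,::-1]
cv2.imwrite("pics/far.png",np.hstack([cv2.resize(a,(400,300),interpolation=2),cv2.resize(b,(400,300),interpolation=2)]))
E
```

```text
(605, 203) [1139. -628.   37.] [238 232 222]
(632, 220) [1140. -701.   28.] [237 233 223]
(478, 318) [ 604. -571.   17.] [178 170 154]
(268, 100) [1119. -624.   33.] [156 150 137]
(262, 104) [1135. -607.   21.] [137 131 120]
(395, 145) [ 590. -562.   16.] [169 161 147]
(340, 95) [ 767. -540.  142.] [138 137 132]
```

View pics/far.png

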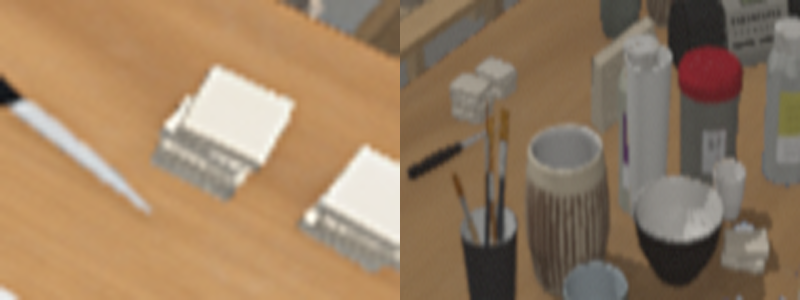

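```bash
python3 -m handwheel '[[-6,-37,6,0,0,-0.148,85],[-12,-74,12,0,0,-0.296,85],[-18,-111,18,0,0,-0.444,85],[-24,-148,24,0,0,-0.592,85],[-28,-185,31,0,0,-0.74,85],[-28,-185,31,0,0,-0.888,85],[-28,-185,31,0,0,-1.036,85],[-28,-185,31,0,0,-1.184,85],[-28,-185,31,0,0,-1.332,85],[-28,-185,31,0,0,-1.48,85],[-28,-185,31,0,0,-1.628,85],[-28,-185,31,0,0,-1.776,85],[-28,-185,31,0,0,-1.924,85],[-28,-185,31,0,0,-2.072,85],[-28,-185,31,0,0,-2.22,85],[-28,-185,31,0,0,-2.368,85],[-28,-185,31,0,0,-2.516,85],[-28,-185,31,0,0,-2.664,85],[-28,-185,31,0,0,-2.812,85],[-28,-185,31,0,0,-2.812,85]]' 80
python3 - <<'E'
from h import *
st(); print(delta(432.8,-0.8,150,277.4),delta(432.8,-0.8,4.5,277.4))
E
```

```text
t: 35.3
ee_pos: [432.4, -2.8, 149.3]
eef_rot: [3.14, 0.001, -1.774]
contact_force: [0.1, -0.4, -0.3]
opening: 85.0
35.3 [432.4  -2.8 149.3] [ 1.799e+02  1.000e-01 -1.016e+02] F [ 0.1 -0.4 -0.3] op 85.0 q [ 0.19  0.32 -0.35  2.27  0.2   0.58  2.63]
[-2.00e+00 -0.00e+00 -7.00e-01  2.00e-03  1.00e-03 -3.32e-01] [-2.00e+00 -0.00e+00  1.45e+02  2.00e-03  1.00e-03 -3.32e-01]
```

```bash
python3 -m handwheel '[[-2,0,10,0,0,-0.14,85],[-2,0,20,0,0,-0.28,85],[-2,0,40,0,0,-0.332,85],[-2,0,75,0,0,-0.332,85],[-2,0,105,0,0,-0.332,85],[-2,0,130,0,0,-0.332,85],[-2,0,142,0,0,-0.332,85],[-2,0,145,0,0,-0.332,85],[-2,0,145,0,0,-0.332,85],[-2,0,145,0,0,-0.332,85]]' 80
python3 - <<'E'
from h import *
st(); p,R,s=cur(); print("rack",((p[:2]-OK)@RK).round(1)); f=grab("wrist"); tips(f)
P=world(f); hsv=cv2.cvtColor(f["img"],cv2.COLOR_RGB2HSV)
m=(P[...,2]>30)&(P[...,2]<105)&(hsv[...,0]<15)&(hsv[...,1]>60)
L=(P[m][:,:2]-OK)@RK; k=P[m][:,2]>80; print("ring top",np.percentile(L[k],[2,50,98],axis=0).round(1),np.percentile(L,[2,98],axis=0).round(1))
E
```

```text
t: 36.3
ee_pos: [434.7, -0.6, 6.0]
eef_rot: [-3.139, 0.0, -1.442]
contact_force: [0.2, -0.4, -0.7]
opening: 85.1
36.3 [434.7  -0.6   6. ] [-179.9    0.   -82.6] F [ 0.2 -0.4 -0.7] op 85.1 q [ 0.03  0.6  -0.18  2.36  0.5   0.21  2.66]
rack [-97.9 -15.9]
-70 [88, 102] -65 [71, 93] -60 [60, 80] -55 [16, 21] -50 [0, 0] -45 [0, 0] -40 [0, 0] -35 [0, 0] -30 [0, 0] -25 [0, 0] -20 [0, 0] -15 [0, 0] -10 [30, 0] -5 [25, 0] 0 [0, 0] 
ring top [[-124.5  -35.3]
 [-100.2  -10.1]
 [ -74.2    0.8]] [[-130.4  -36.3]
 [ -69.7   -0.3]]
```

```bash
python3 -m handwheel '[[4,2,1.5,0,0,0,85],[4,2,1.5,0,0,0,60],[4,2,1.5,0,0,0,30],[4,2,1.5,0,0,0,30],[4,2,1.5,0,0,0,30],[4,2,1.5,0,0,0,30],[4,2,1.5,0,0,0,30],[4,2,1.5,0,0,0,30],[4,2,1.5,0,0,0,30],[4,2,1.5,0,0,0,30],[4,2,-3,0,0,0,30],[4,2,-5.5,0,0,0,30],[4,2,-5.5,0,0,0,30],[4,2,-5.5,0,0,0,30]]' 80
python3 - <<'E'
from h import *
st(); p,R,s=cur(); print("rack",((p[:2]-OK)@RK).round(1))
table([351,300,270,262,254,248,243,238,234,230,226,222,218.5,215,211.5,208,204.5,201,197.5,194,190.5,187,183,178,173],11.5)
E
```

```text
t: 37.75
ee_pos: [432.9, -4.9, 11.2]
eef_rot: [-3.14, 0.0, -1.441]
contact_force: [0.0, 1.1, -0.3]
opening: 41.7
37.75 [432.9  -4.9  11.2] [-179.9    0.   -82.6] F [ 0.   1.1 -0.3] op 41.7 q [ 0.05  0.59 -0.19  2.37  0.5   0.22  2.67]
rack [-100.2  -19.9]
351 [-4.6 -0.2 -0.3  0. ]
300 [-55.6  -0.3  -0.3   0. ]
270 [-85.6  -0.4  -0.3   0. ]
262 [-93.6  -0.4  -0.3   0. ]
254 [-1.02e+02 -1.00e+00 -0.00e+00  2.00e-02]
248 [-1.08e+02 -1.00e+00 -0.00e+00  5.00e-02]
243 [-1.12e+02 -1.00e+00 -0.00e+00  1.00e-01]
238 [-117.     -1.     -0.      0.15]
234 [-121.     -2.     -0.      0.21]
230 [-125.     -3.     -0.      0.28]
226 [-129.     -4.     -0.      0.36]
222 [-132.     -5.     -0.      0.45]
218.5 [-135.     -6.     -0.      0.53]
215 [-138.     -8.     -0.      0.62]
211.5 [-141.     -9.     -0.      0.71]
208 [-144.    -11.     -0.      0.79]
204.5 [-146.    -14.     -0.      0.88]
201 [-148.    -16.     -0.      0.97]
197.5 [-150.    -19.     -0.      1.06]
194 [-152.    -21.     -0.      1.14]
190.5 [-154.    -24.     -0.      1.22]
187 [-155.    -27.     -0.      1.28]
183 [-157.    -31.     -0.      1.36]
178 [-158.    -36.     -0.      1.43]
173 [-159.    -41.     -0.      1.49]
```

```bash
python3 -m handwheel '[[-8,0,0,0,0,0,30],[-18,-0.1,0,0,0,0,30],[-28,-0.2,0,0,0,0,30],[-38,-0.2,0,0,0,0,30],[-48,-0.3,0,0,0,0,30],[-58,-0.3,0,0,0,0,30],[-68,-0.4,0,0,0,0,30],[-78,-0.4,0,0,0,0,30],[-87,-0.4,0,0,0,0,30],[-93.6,-0.4,0,0,0,0,30],[-93.6,-0.4,0,0,0,0,30]]' 80
python3 - <<'E'
from h import *
st(); p,R,s=cur(); print("rack",((p[:2]-OK)@RK).round(1))
table([254,248,243,238,234,230,226,222,218.5,215,211.5,208,204.5,201,197.5,194,190.5,187,183,178,173],11.5)
E
```

```text
t: 38.85
ee_pos: [421.5, 89.2, 11.2]
eef_rot: [-3.139, 0.001, -1.44]
contact_force: [0.5, 0.4, -0.7]
opening: 41.3
38.85 [421.5  89.2  11.2] [-1.799e+02  1.000e-01 -8.250e+01] F [ 0.5  0.4 -0.7] op 41.3 q [-0.19  0.59 -0.16  2.37  0.44  0.21  2.51]
rack [-99.6  74.9]
254 [-6.8   0.3  -0.3   0.02]
248 [-12.7    0.    -0.3    0.05]
243 [-17.7  -0.3  -0.3   0.1]
238 [-22.5   -0.7   -0.3    0.16]
234 [-26.4   -1.3   -0.3    0.22]
230 [-30.2   -2.    -0.3    0.28]
226 [-33.9   -3.1   -0.3    0.36]
222 [-37.4   -4.3   -0.2    0.45]
218.5 [-40.5   -5.6   -0.2    0.53]
215 [-43.4   -7.1   -0.2    0.62]
211.5 [-46.2   -8.8   -0.2    0.71]
208 [-48.8 -10.8  -0.2   0.8]
204.5 [-51.3  -13.    -0.2    0.88]
201 [-53.5  -15.4   -0.2    0.97]
197.5 [-55.5  -18.    -0.2    1.06]
194 [-57.3  -20.7   -0.2    1.14]
190.5 [-59.   -23.6   -0.2    1.22]
187 [-60.4  -26.7   -0.2    1.29]
183 [-61.7  -30.3   -0.2    1.36]
178 [-62.9  -35.1   -0.1    1.43]
173 [-63.7  -39.9   -0.1    1.49]
```

```bash
python3 -m handwheel '[[-12.7,0,0,0,0,0.05,30],[-17.7,-0.3,0,0,0,0.10,30],[-22.5,-0.7,0,0,0,0.16,30],[-26.4,-1.3,0,0,0,0.22,30],[-30.2,-2,0,0,0,0.28,30],[-33.9,-3.1,0,0,0,0.36,30],[-37.4,-4.3,0,0,0,0.45,30],[-40.5,-5.6,0,0,0,0.53,30],[-43.4,-7.1,0,0,0,0.62,30],[-46.2,-8.8,0,0,0,0.71,30],[-48.8,-10.8,0,0,0,0.80,30],[-51.3,-13,0,0,0,0.88,30],[-53.5,-15.4,0,0,0,0.97,30],[-55.5,-18,0,0,0,1.06,30],[-57.3,-20.7,0,0,0,1.14,30],[-59,-23.6,0,0,0,1.22,30],[-60.4,-26.7,0,0,0,1.29,30],[-61.7,-30.3,0,0,0,1.36,30],[-62.9,-35.1,0,0,0,1.43,30],[-62.9,-35.1,0,0,0,1.43,30]]' 80
python3 - <<'E'
from h import *
st(); p,R,s=cur(); print("rack",((p[:2]-OK)@RK).round(1))
table([170,162,152,142,132,124,118,112,107,102,98,94],11.5)
E
```

```text
t: 40.85
ee_pos: [449.1, 154.8, 11.3]
eef_rot: [-3.141, 0.003, -2.872]
contact_force: [-0.5, 0.2, -0.3]
opening: 41.4
40.85 [449.1 154.8  11.3] [-180.     0.2 -164.6] F [-0.5  0.2 -0.3] op 41.4 q [-0.5   0.61  0.1   2.29 -0.24  0.25  1.65]
rack [-64.  136.4]
170 [-7.2   1.7  -0.2   0.08]
162 [-15.1    1.3   -0.2    0.13]
152 [-25.1    0.    -0.1    0.14]
142 [-35.    -1.4   -0.1    0.14]
132 [-44.9   -2.8   -0.1    0.14]
124 [-52.8   -4.    -0.     0.15]
118 [-58.7   -5.    -0.     0.17]
112 [-64.5   -6.1   -0.     0.22]
107 [-69.3   -7.1    0.     0.27]
102 [-74.    -8.4    0.     0.34]
98 [-77.6   -9.6    0.     0.41]
94 [-81.2  -11.1    0.     0.48]
```

```bash
python3 -m handwheel '[[-7.2,1.7,0,0,0,0.08,30],[-15.1,1.3,0,0,0,0.13,30],[-25.1,0,0,0,0,0.14,30],[-35,-1.4,0,0,0,0.14,30],[-44.9,-2.8,0,0,0,0.14,30],[-52.8,-4,0,0,0,0.15,30],[-58.7,-5,0,0,0,0.17,30],[-58.7,-5,0,0,0,0.17,30]]' 80
python3 - <<'E'
from h import *
st(); p,R,s=cur(); print("rack",((p[:2]-OK)@RK).round(1))
table([112,107,102,98,94,90.5,87,83.5,80,76.5,73,69.5,66,62.5,59,55,51,47,42,36,30,26,23,21],11.5)
E
```

```text
t: 41.65
ee_pos: [507.4, 165.9, 11.4]
eef_rot: [3.141, 0.003, -3.042]
contact_force: [-0.1, -0.8, -0.2]
opening: 41.3
41.65 [507.4 165.9  11.4] [ 180.     0.2 -174.3] F [-0.1 -0.8 -0.2] op 41.3 q [-0.52  0.65  0.16  2.16 -0.29  0.35  1.55]
rack [ -4.7 140. ]
112 [-5.4  -0.3  -0.1   0.05]
107 [-10.3  -0.5  -0.1   0.1]
102 [-15.2   -1.    -0.     0.17]
98 [-19.    -1.6   -0.     0.24]
94 [-22.8   -2.4   -0.     0.31]
90.5 [-25.9   -3.4   -0.     0.39]
87 [-29.1   -4.5    0.     0.47]
83.5 [-32.1   -5.8    0.     0.56]
80 [-35.    -7.3    0.     0.64]
76.5 [-37.7   -9.1    0.     0.73]
73 [-40.3  -11.2    0.     0.82]
69.5 [-42.7  -13.4    0.     0.91]
66 [-44.9  -15.9    0.1    0.99]
62.5 [-46.8  -18.5    0.1    1.08]
59 [-48.6  -21.3    0.1    1.16]
55 [-50.4  -24.7    0.1    1.24]
51 [-51.9  -28.3    0.1    1.31]
47 [-53.1  -32.     0.1    1.37]
42 [-54.2  -36.7    0.1    1.44]
36 [-55.2  -42.6    0.1    1.49]
30 [-55.8  -48.5    0.1    1.53]
26 [-56.1  -52.5    0.1    1.54]
23 [-56.3  -55.5    0.1    1.54]
21 [-56.3  -57.5    0.1    1.54]
```

```bash
python3 -m handwheel '[[-5.4,-0.3,0,0,0,0.05,30],[-10.3,-0.5,0,0,0,0.10,30],[-15.2,-1,0,0,0,0.17,30],[-19,-1.6,0,0,0,0.24,30],[-22.8,-2.4,0,0,0,0.31,30],[-25.9,-3.4,0,0,0,0.39,30],[-29.1,-4.5,0,0,0,0.47,30],[-32.1,-5.8,0,0,0,0.56,30],[-35,-7.3,0,0,0,0.64,30],[-37.7,-9.1,0,0,0,0.73,30],[-40.3,-11.2,0,0,0,0.82,30],[-42.7,-13.4,0,0,0,0.91,30],[-44.9,-15.9,0,0,0,0.99,30],[-46.8,-18.5,0,0,0,1.08,30],[-48.6,-21.3,0,0,0,1.16,30],[-50.4,-24.7,0,0,0,1.24,30],[-51.9,-28.3,0,0,0,1.31,30],[-53.1,-32,0,0,0,1.37,30],[-54.2,-36.7,0,0,0,1.44,30],[-54.2,-36.7,0,0,0,1.44,30]]' 80
python3 - <<'E'
from h import *
st(); p,R,s=cur(); print("rack",((p[:2]-OK)@RK).round(1))
table([36,30,26,23,21,19],11.5)
E
```

```text
t: 43.65
ee_pos: [563.9, 134.1, 11.5]
eef_rot: [3.139, 0.001, 1.8]
contact_force: [-0.7, 0.3, 0.0]
opening: 41.6
43.65 [563.9 134.1  11.5] [179.9   0.  103.1] F [-0.7  0.3  0. ] op 41.6 q [-0.68  0.75  0.54  2.07 -0.77  0.53  0.65]
rack [ 47.3 101.4]
36 [-5.6   1.4  -0.    0.05]
30 [-11.6    1.3   -0.     0.09]
26 [-15.5   1.1  -0.    0.1]
23 [-18.5   0.8  -0.    0.1]
21 [-20.5   0.6  -0.    0.1]
19 [-22.5   0.4  -0.    0.1]
```

```bash
python3 -m handwheel '[[-5.6,1.4,0,0,0,0.05,30],[-11.6,1.3,1,0,0,0.09,30],[-15.5,1.1,3,0,0,0.10,30],[-18.5,0.8,5,0,0,0.10,30],[-20.5,0.6,7,0,0,0.10,30],[-21.5,0.5,7,0,0,0.10,30],[-22.5,0.4,7,0,0,0.10,30],[-22.5,0.4,7,0,0,0.10,30]]' 80
python3 - <<'E'
from h import *
st(); p,R,s=cur(); print("rack",((p[:2]-OK)@RK).round(1))
E
```

```text
t: 44.45
ee_pos: [568.6, 115.8, 5.0]
eef_rot: [3.141, -0.005, 1.703]
contact_force: [-3.0, 4.5, 7.1]
opening: 41.7
44.45 [568.6 115.8   5. ] [179.9  -0.3  97.6] F [-3.   4.5  7.1] op 41.7 q [-0.65  0.77  0.55  2.07 -0.81  0.53  0.63]
rack [49.7 82.5]
```

```bash
python3 -m handwheel '[[-2,0,-1,0,0,0,30],[-3,0,-1,0,0,0,30],[-3,0,-1,0,0,0,30]]' 80
python3 -c "
from h import *
st()"
python3 -m handwheel '[[3,0,0,0,0,0,70],[3,0,0,0,0,0,70],[3,0,0,0,0,0,70],[3,0,0,0,0,0,70],[3,0,0,0,0,0,70],[3,0,0,0,0,0,70],[3,0,-15,0,0,0,75],[3,0,-55,0,0,0,85],[3,0,-100,0,0,0,85],[3,0,-145,0,0,0,85],[3,0,-145,0,0,0,85],[3,0,-145,0,0,0,85]]' 80
python3 - <<'E'
from h import *
st(); f=grab("wrist"); save(f,"w9.png",(160,60,480,300),2.4); intray(f)
g=grab("scene"); save(g,"s9.png",(200,110,460,290),3)
E
```

```text
t: 44.75
ee_pos: [568.4, 115.9, 5.1]
eef_rot: [-3.141, -0.009, 1.706]
contact_force: [-2.1, 8.2, 1.3]
opening: 41.5
44.75 [568.4 115.9   5.1] [-180.    -0.5   97.7] F [-2.1  8.2  1.3] op 41.5 q [-0.65  0.76  0.54  2.07 -0.81  0.53  0.63]
t: 45.95
ee_pos: [569.7, 113.0, 152.5]
eef_rot: [3.136, -0.001, 1.702]
contact_force: [-0.2, 0.1, 0.4]
opening: 84.8
45.95 [569.7 113.  152.5] [ 1.797e+02 -1.000e-01  9.750e+01] F [-0.2  0.1  0.4] op 84.8 q [-0.82  0.58  0.79  2.   -0.58  0.79  0.45]
in rack frame [85.8 10.4] [33.5 68.2] 0.3 z top [48.1 49.2 50. ]
in rack frame [ 13.1 -58. ] [33.6 96.5] 0.1 z top [48.  49.1 50. ]
in rack frame [ 85.7 -69.7] [33.5 70.9] 0.4 z top [48.1 49.1 49.9]
```

View pics/s9.png

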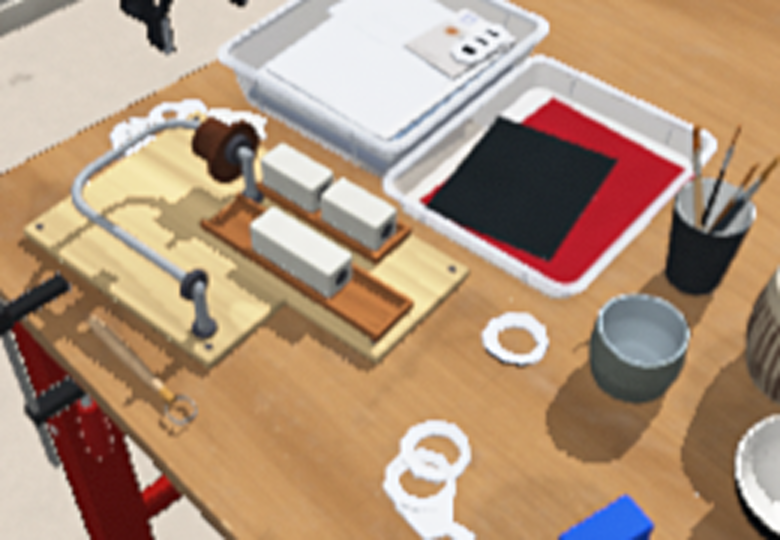

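```bash
python3 - <<'E'
from h import *
import pickle
f0,g0=pickle.load(open("f0.pkl","rb"))
def ring(F):
    P=world(F); hsv=cv2.cvtColor(F["img"],cv2.COLOR_RGB2HSV); L=(P[...,:2]-OK)@RK
    m=(P[...,2]>45)&(P[...,2]<110)&(hsv[...,0]<15)&(hsv[...,1]>60)&(abs(L[...,0]-50)<50)&(L[...,1]>30)&(L[...,1]<130)
    v,u=np.nonzero(m); return np.r_[u.mean(),v.mean(),np.percentile(u,[1,99]),np.percentile(v,[1,99])].round(1),np.percentile(L[m],[2,98],axis=0).round(1).tolist()
for n,a in(("scene",f0),("side",g0)): print(n,ring(a),ring(grab(n)))
w=grab("wrist"); print(ring(w))
P=world(w); L=(P[...,:2]-OK)@RK; hsv=cv2.cvtColor(w["img"],cv2.COLOR_RGB2HSV)
m=(P[...,2]>87)&(P[...,2]<100)&(abs(L[...,0]-50)<12)&(L[...,1]>40)&(L[...,1]<110); print("flange top y",np.percentile(L[m][:,1],[2,50,98]).round(1),m.sum())
m=(P[...,2]>74)&(P[...,2]<90)&(abs(L[...,0]-50)<6)&(L[...,1]>30)&(L[...,1]<58)&(hsv[...,1]<60); print("stop top y",np.percentile(L[m][:,1],[2,98]).round(1),m.sum())
E
```

```text
scene (array([271.5, 156.9, 263. , 283.6, 149. , 168. ]), [[20.0, 58.8], [78.5, 98.4]]) (array([272.9, 157.4, 264. , 285. , 149.3, 168. ]), [[21.7, 54.4], [81.8, 95.5]])
side (array([248.1, 263.3, 230.9, 265. , 247. , 281.1]), [[18.1, 61.6], [76.2, 103.3]]) (array([248.7, 262.2, 231. , 266. , 246. , 280. ]), [[19.6, 59.5], [77.1, 98.9]])
(array([326. , 207.2, 294. , 358. , 178. , 232. ]), [[22.2, 57.4], [79.3, 97.8]])
flange top y [56.2 61.4 64.1] 283
stop top y [38.7 51.6] 68
```

View pics/w9.png

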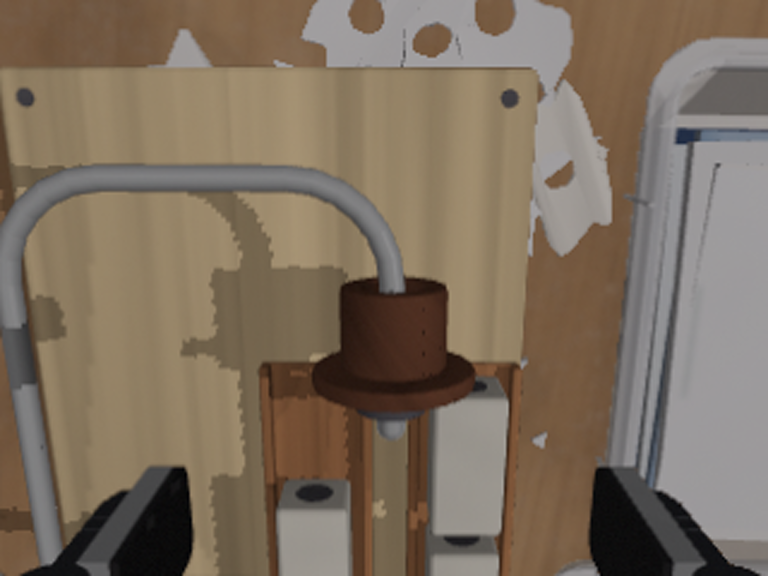

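```bash
python3 -c "
from h import *
print(env.close_job()); st()"
```

```text
the job is handed in; nothing more can be done
None
the job is handed in; nothing more can be done
```

The job is done and handed in at about 46 s of the 210 s allowed. The hand-in gives no verdict, so what follows rests on my own last checks.

- **Ring opened:** I slid the keeper ring back round both bends to the near collar, its leading face at about y = 5 mm of the board.
- **Props placed:** Three props were present, one long and two short; the other pale blocks in view were tile stacks out of reach. The final wrist image puts the long one at (13, -58) mm of the board. The short ones are at (86, 10) and (86, -70) mm. All lie within 0.5° of the tray direction, with tops at about 49 mm, so flat on the tray floors.
- **Ring closed:** I slid it back round both bends and pressed it against the stop (about 8 N). The flange's leading edge then measured y ≈ 56.2 mm, against 56 mm for the stop.
- **At the end:** The gripper was open and well clear of everything, and the grey cup was standing.

**Disagreements along the way:**
- **TCP height:** The reported TCP reads about 37 mm lower than where the shut fingertips are. The wrist and side cameras both showed this, so my first grip closed high on the ring's neck. I lowered the grip and worked with the corrected height from then on.
- **Prop positions:** The scene and side cameras differed by about 13 mm on where the props were. I used the wrist camera's readings, which lay in between.
- **Board origin:** The board is not centred on its origin, so I shifted x by 5 mm after measuring the rod and ring.

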